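# Tip the stir bars out of their jar into the tray

## Robot

A 7-joint arm with a two-finger parallel gripper is mounted at the origin on the work surface. World frame = base frame: x ahead of the robot, y to its left, z up, the work surface at z = 0. Lengths are in m, angles in rad, forces in N, time in s.
With the tool pointing down it reaches from about 0.425 to 0.925 m from the base axis. Payload 6.8 kg.
Tool frame: the origin (TCP) lies between the finger pads; the fingertips stand 14 mm ahead of it and the grasp point (between the pads) lies 5 mm behind it; z points along the fingers, y is the line along which they close (so a half turn about z gives the same grasp; the last joint's range is limited). The gripper opens to 85 mm and grips with 20 to 120 N. Pads are 22 mm wide; open, the fingers measure 114 mm over their backs; the gripper's body (76 mm by 85 mm) begins 54 mm behind the grasp point. The pads swing forward as they close: fully open they stand 13 mm farther back than shut.
Start: joints at [-0.108, 0.477, 0.022, 1.555, -0.011, 1.109, -0.083], TCP at [0.675, 0, 0.245] pointing down, gripper open.
Joint ranges: [-2.96, 2.96], [-0.34, 2.1], [-1.41, 1.46], [0.24, 2.44], [-1.37, 4.51], [0.17, 1.92], [-2.96, 2.96]. Speed limits (rad/s): [2.39, 2.39, 3.14, 3.14, 3.14, 3.14, 3.14].

## Interface

Orientations are given as a rotation vector (axis times angle).
In Python, from bench import r, eyes, ticket gives the robot as it stands. The module is installed in compiled form; this text tells all that it offers.
- The arm moves only by the tool arm_command, never from a script. Its argument "plan" is text: rows parted by semicolons, each of 4 numbers parted by spaces: the shift along the tool's x, y, z in m, then the turn about the tool's z in degrees. In form: tx ty tz yaw; .... A call has 1 to 20 rows; each row shifts and turns the commanded pose from where the row before left it, along the tool's axes as they then stand; what a row does not reach is not made up. A row lasts 1/8 s, in which the tool goes at most 62.5 mm and 10.7 degrees, less where a joint would pass 70% of its speed; a pose out of reach is approached as far as the arm can. A call is refused whole if a number of a shift passes 0.0625 or a number of a turn 10.7, either way. A call with a gripper value outside its range is refused whole. "hand" is the closure, from -1 (fully open) to 1 (shut), set as the call begins (left out, the last holds). The fingers move at their own pace and stop on an object; "grip_force" is the grip in N (left out, the last holds). Time passes only in rows, so rows that do not move let the fingers close. It gives the time, the measured TCP pose, the force, the opening and the grip force at its end, in the units of the state.
- r.get_obs(): the state, without advancing time (a new reading comes with each control period).
- eyes.grab_frame(name): name is "scene" or "side" or "wrist"; returns (picture, depth): 400x640x3 uint8, red, green, blue; 400x640 float32, m along the optical axis (not along the pixel's ray), 0 where there is no reading.
- eyes.calibration(name): a dict with "fov_y" (degrees; the focal length in pixels is half the picture's height over the tangent of half this angle, whatever the lens; pixels are square), "cx", "cy" (the principal point, pixels), "origin" and "attitude" of the camera in the world; the wrist camera has in their place "tool_from_camera" (4x4, takes a point from camera to tool coordinates, whose origin is the TCP and whose axes are the flange's). Camera axes: x right, y up, looking along -z (the intrinsics and any distortion apply to the point x, -y, -z); pixel columns grow to the right and rows downward; lengths in m; the calibration is good to about 2 mm. A picture is of the moment at which its call begins: read the wrist's pose just before it. calibration takes no time and is no camera call.
- ticket.hand_in(): hands the job in; it is judged then, once.
The state is a dict: "clock": time; "joints": joint angles; "qvel": joint speeds; "tau": joint torques, N m; "tcp_pos": TCP position; "orientation": TCP orientation; "contact_force": force on the tool from outside, world axes, zero at the start; "moment": the same for the moment, N m; "grip_width": finger opening in m; "gripper_force": force on a finger pad.
Only numpy, scipy, OpenCV 4.12 (cv2) and the standard library are available. Lean on these libraries where they do the work, as an engineer would, in place of code of your own. Each camera call takes 0.05 s, during which the arm holds its last target. There are 200 camera calls.

## Task

Turn the jar that holds the black stir bars upside down over the middle of the steel tray, with its mouth right down by the tray floor, then lift it straight up so that the bars stay behind in a heap in the middle of the tray. Then stand the empty jar mouth down on the grey draining mat and let go of it. Leave the smaller empty jar where it is.

Things in the scene. Friction and masses are not known exactly. Their poses are not given: they have to be found in the camera images.
- jar: The jar with the stir bars: clear plastic, round, 105 mm long, 62 mm across (walls 3 mm, base 4 mm), its last 20 mm narrowing to an open mouth 54 mm across, 48 mm inside; 65 to 105 g. Lies loose and level on its side in a grey cradle, its mouth to the robot's left (tray side), axis 45 mm above the bench, sides free to grip at axis height. Origin: centre of its base; x runs along its axis from base to mouth.
- jar_mouth (a point): Centre of that jar's mouth, in the plane of the rim, 105 mm from the base. Gripped across its diameter some 30 mm from the base with the fingers slanting 45 degrees down towards the mouth, the jar is turned mouth down by half a turn about the fingers' own direction. The fixed cradle (86 x 56 mm) carries it on two rails 20 mm high, 20 mm either side of its axis.
- tray: Steel tray fixed to the bench, 200 mm (its x) by 180 mm (its y), floor 3 mm thick, rim 13 mm high. Origin: centre of its underside, on the bench; z up.
- mat: Square grey ribbed draining mat, fixed to the bench, 130 mm by 130 mm, 3.5 mm thick. Origin: centre of its underside, on the bench; z up.
- spare_jar: Bystander: an empty clear jar of the same make but smaller, 80 mm long and 56 mm in diameter, lying in a second cradle like the first; the two cradles change places. Origin and axes as for the other jar.
- bar1: One of four black plastic-coated stir bars, 38 mm long, 10 mm thick, octagonal, 12 g, which lie loose in the jar at its base end, some 50 mm in from its mouth; they slide out when the mouth is turned down. Origin: its centre; x along its length.
- bar2: One of four black plastic-coated stir bars, 38 mm long, 10 mm thick, octagonal, 12 g, which lie loose in the jar at its base end, some 50 mm in from its mouth; they slide out when the mouth is turned down. Origin: its centre; x along its length.
- bar3: One of four black plastic-coated stir bars, 38 mm long, 10 mm thick, octagonal, 12 g, which lie loose in the jar at its base end, some 50 mm in from its mouth; they slide out when the mouth is turned down. Origin: its centre; x along its length.
- bar4: One of four black plastic-coated stir bars, 38 mm long, 10 mm thick, octagonal, 12 g, which lie loose in the jar at its base end, some 50 mm in from its mouth; they slide out when the mouth is turned down. Origin: its centre; x along its length.
Not all that is in view belongs to the job. Leave any brown look-alike of the jar alone.

How it is judged:
On the way, in this order (a step that is already met when the one before it is completed fails the run):
1. jar upside down (15 degrees), mouth within 28 mm of the bench and 45 mm of the tray's centre, every bar within 75 mm of that centre (angle between jar's own x axis and vertical above 2.88 rad and height (world z) of jar_mouth below 0.028 m and horizontal distance between jar_mouth and tray below 0.045 m and horizontal distance between each of bar1, bar2, bar3, bar4 and tray below 0.075 m), for 0.1 s.
2. jar lifted straight up, upside down (20 degrees), mouth 70 mm above the bench, within 60 mm of the tray's centre sideways; all bars left below 45 mm, within 75 mm of the centre (angle between jar's own x axis and vertical above 2.79 rad and height (world z) of jar_mouth above 0.07 m and horizontal distance between jar_mouth and tray below 0.06 m and horizontal distance between each of bar1, bar2, bar3, bar4 and tray below 0.075 m and height (world z) of each of bar1, bar2, bar3, bar4 below 0.045 m), for 0.05 s.
At the end, for the whole second after the job is handed in: All four bars lie in the tray, their centres within 75 mm of its centre and below 45 mm; the jar stands at rest mouth down on the mat (upright within 10 degrees, its mouth within 50 mm of the mat's centre), released (horizontal distance between each of bar1, bar2, bar3, bar4 and tray below 0.075 m and height (world z) of each of bar1, bar2, bar3, bar4 below 0.045 m and angle between jar's own x axis and vertical above 2.97 rad and height (world z) of jar_mouth below 0.012 m and horizontal distance between jar_mouth and mat below 0.05 m and linear speed of jar below 0.02 m/s); the robot touches nothing.
It fails at once if the smaller empty jar is moved by more than 30 mm (distance of spare_jar from where it was at the start of the episode above 0.03 m).
It also fails if it takes over 56 s, if anything falls off the work surface, if the arm or the gripper's body presses on something with over 40 N, if the wrist force passes 120 N, or if a joint passes its speed limit or range.

## Working session

There is one attempt and no reset: what is moved stays moved. The work goes in short steps, Python scripts to look and compute and a tool call to move; the robot and the scene stay as the last step left them, time stands still between calls to the robot, and variables do not carry over. Pictures are saved under pics/ and viewed, at most 10 in all, crops included, and the job is handed in when it is done.

Besides the shell and the picture viewer there is one more tool, called as name(argument=value, ...), one argument or row to a line, values as JSON. arm_command: Moves the arm, as the interface text tells. Its arguments: {"type":"object","properties":{"plan":{"type":"string"},"hand":{"type":"number"},"grip_force":{"type":"number"}},"required":["plan"]}

```bash
mkdir -p pics
cat > h.py <<'E'
import numpy as np, cv2
from scipy.spatial.transform import Rotation as R
from bench import r, eyes, ticket
def cam(name):
    c=eyes.calibration(name); f=200/np.tan(np.radians(c['fov_y'])/2); return c,f
E
python3 - <<'E'
from h import *
for n in ('scene','side','wrist'):
    c=eyes.calibration(n); print(n,c)
    p,d=eyes.grab_frame(n); cv2.imwrite(f'pics/{n}0.png',p[...,::-1]); np.save(f'{n}0.npy',d)
print(r.get_obs())
E
```

```text
scene {'fov_y': 52.437105074873756, 'cx': 323.0551788893017, 'cy': 195.88708798708632, 'origin': array([1.15823503, 0.21257848, 0.84865146]), 'attitude': array([0.48445115, 0.72348102, 1.81190822])}
side {'fov_y': 50.550925237960406, 'cx': 323.0242596340793, 'cy': 200.13513175299929, 'origin': array([ 0.24738338, -0.55701107,  0.76759219]), 'attitude': array([ 0.67001909, -0.13822368, -0.40534437])}
wrist {'fov_y': 64.68390208862064, 'cx': 321.0853613529449, 'cy': 201.2557619838731, 'tool_from_camera': array([[-1.59261994e-03,  9.47919111e-01,  3.18507179e-01,
         8.19213619e-02],
       [ 9.99998731e-01,  1.49440935e-03,  5.52699420e-04,
        -3.92407217e-04],
       [ 4.79342366e-05,  3.18507654e-01, -9.47920288e-01,
        -1.29693440e-01],
       [ 0.00000000e+00,  0.00000000e+00,  0.00000000e+00,
         1.00000000e+00]])}
{'clock': 0.15, 'joints': array([-0.10807533,  0.47762176,  0.02234948,  1.55624278, -0.01148564,
        1.10927678, -0.08311851]), 'qvel': array([-0.00016467, -0.002596  ,  0.0003397 , -0.00526582,  0.0004398 ,
       -0.0003438 ,  0.00095885]), 'tau': array([ 1.55385478e-03, -5.96924365e+01,  1.60940632e+00, -2.81490952e+01,
        1.26662746e-02,  6.56643446e-03,  5.58682734e-05]), 'tcp_pos': array([ 6.74556903e-01, -2.77911614e-05,  2.44533572e-01]), 'orientation': array([-2.22081429e+00, -2.22076614e+00,  1.69861064e-03]), 'contact_force': array([-0.53674062,  0.16797753,  0.23566665]), 'moment': array([ 0.04640493,  0.00948303, -0.0708338 ]), 'gripper_force': 0.0, 'grip_width': 0.08554378511353417}
```

View pics/scene0.png

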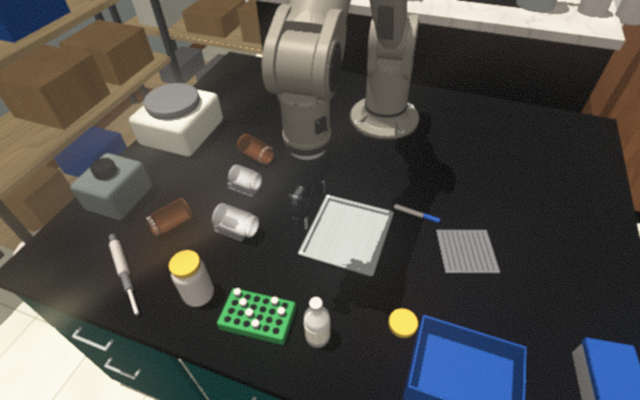

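View pics/side0.png

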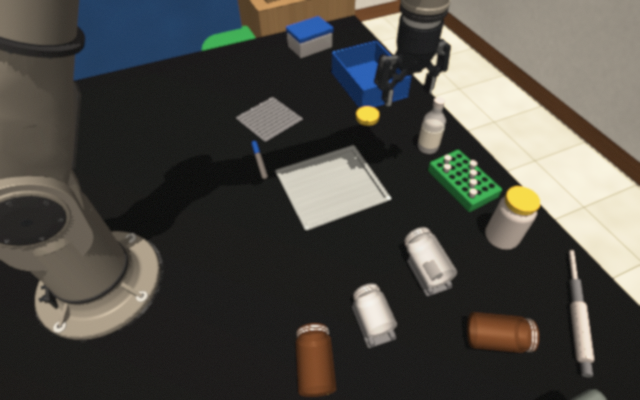

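Scene view: two clear jars in cradles, larger at (235,221) and smaller at (244,180). The tray is at (348,234), the mat at (467,250), and the brown look-alikes at (255,149) and (169,217). In the side view the larger jar is at (430,262), with something dark inside near (433,270), and the smaller is at (375,313).

Candidates (scene pixels): clear (235,221), clear (244,180), brown (255,149), brown (169,217), yellow-capped jar (190,278). By the description I choose the clear larger one at (235,221), to be checked in a crop.

```bash
cat >> h.py <<'E'
def ray(name,u,v,tcp=None,rot=None):
    c,f=cam(name)
    d=np.array([(u-c['cx'])/f,-(v-c['cy'])/f,-1.])
    if name=='wrist':
        T=c['tool_from_camera']; M=R.from_rotvec(rot).as_matrix()
        return tcp+M@T[:3,3], M@T[:3,:3]@d
    return np.array(c['origin']), R.from_rotvec(c['attitude']).as_matrix()@d
def onz(name,u,v,z,**k):
    o,d=ray(name,u,v,**k); return o+d*(z-o[2])/d[2]
E
python3 - <<'E'
from h import *
a=cv2.imread('pics/scene0.png'); b=cv2.imread('pics/side0.png')
A=cv2.resize(a[155:255,200:280],None,fx=5,fy=5,interpolation=3); B=cv2.resize(b[220:350,350:460],None,fx=500/130,fy=500/130,interpolation=3)
B=cv2.resize(B,(390,500)); cv2.imwrite('pics/crop1.png',np.hstack([A,B]))
for n,u,v,z in [('scene',235,221,.045),('side',430,262,.045),('scene',244,180,.045),('side',375,313,.045)]: print(n,onz(n,u,v,z))
# tray, mat
for n,im,tray,mat in (('scene',a,(348,234),(467,250)),('side',b,(335,190),(268,118))):
    g=cv2.cvtColor(im,cv2.COLOR_BGR2GRAY)
    for lab,p,z,t in (('tray',tray,.013,110),('mat',mat,.0035,70)):
        m=((g>t)*255).astype(np.uint8)
        if lab=='mat': m=cv2.morphologyEx(m,cv2.MORPH_CLOSE,np.ones((7,7)))
        cs,_=cv2.findContours(m,cv2.RETR_EXTERNAL,2)
        c=max((c for c in cs if cv2.pointPolygonTest(c,p,True)>-5),key=cv2.contourArea,default=None)
        if c is None: print(n,lab,'none');continue
        w=np.array([onz(n,*q[0].astype(float),z)[:2] for q in c])
        rc=cv2.minAreaRect((w*1000).astype(np.float32)); print(n,lab,rc)
E
```

```text
scene [ 0.61818073 -0.23873269  0.045     ]
side [ 0.60971716 -0.25134187  0.045     ]
scene [ 0.47709554 -0.2866145   0.045     ]
side [ 0.4609923 -0.3003551  0.045    ]
scene tray ((530.6181030273438, 35.071407318115234), (191.7578887939453, 216.95968627929688), 89.9891357421875)
scene mat ((480.73065185546875, 334.3310546875), (133.80496215820312, 133.0120086669922), 18.942157745361328)
side tray ((530.7638549804688, 33.49504089355469), (187.87228393554688, 215.49754333496094), 89.93008422851562)
side mat ((477.2224426269531, 274.2792053222656), (293.6294860839844, 167.31141662597656), 88.60874938964844)
```

View pics/crop1.png

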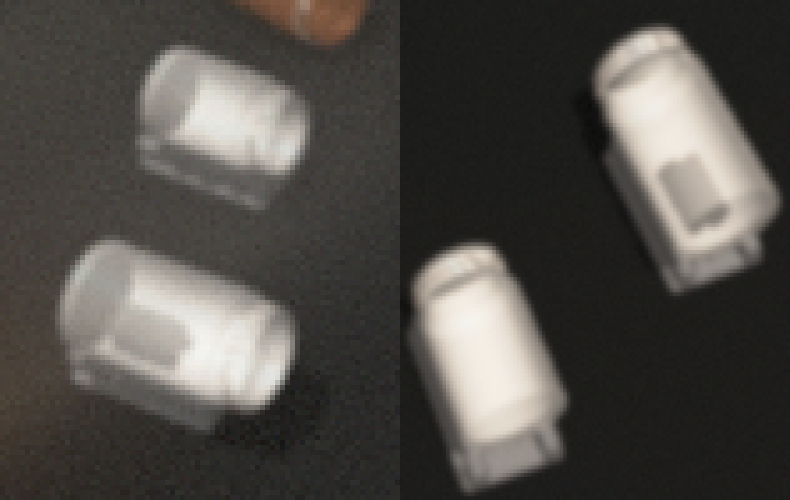

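Crop shows the larger jar (left panel, lower) with the dark bars at its base end. The smaller jar above it is empty. So the larger jar at scene (235,221) is the target.

Run:
```python
from h import *
for n,b,m in (('scene',(219.4,214),(253.6,226.6)),('side',(447.3,275.9),(417.7,234.3))):
    B=onz(n,*b,.045);M=onz(n,*m,.045);d=M-B
    print(n,B,M,'len',np.linalg.norm(d),'az',np.degrees(np.arctan2(d[1],d[0])))
print(onz('side',268,118,.0035))
```

```text
scene [ 0.61070084 -0.28868404  0.045     ] [ 0.61884851 -0.18522081  0.045     ] len 0.10378354596979142 az 85.49728302917015
side [ 0.6229698  -0.29082879  0.045     ] [ 0.62285224 -0.18545605  0.045     ] len 0.10537280242636485 az 90.06392414537328
[0.47621174 0.33516258 0.0035    ]
```

arm_command(
  plan="0.05 -0.02 -0.01 0;0.05 -0.02 -0.01 0;0.05 -0.02 -0.01 0;0.05 -0.02 -0.01 0;0.05 -0.02 -0.01 0;0.05 -0.02 -0.01 0;0.05 -0.02 -0.01 0;0.05 -0.02 -0.01 0;0.05 -0.03 -0.01 0;0.05 -0.03 -0.01 0;0.05 -0.03 -0.01 0;0.05 -0.03 -0.01 0",
  hand=-1,
)

```text
clock: 1.65
tcp_pos: [0.394, 0.6012, 0.3653]
orientation: [2.222, 2.221, -0.001]
contact_force: [0.7, -0.6, 0.0]
grip_width: 0.0854
gripper_force: 0.0
```

arm_command(
  plan="0.05 -0.05 0 0;0.05 -0.05 0 0;0.05 -0.05 0 0;0.05 -0.03 0 0;0.05 0 0 0;0.05 0 0 0;0.05 0 0 0;0.05 0 0 0;0.05 0 0 0;0.05 0 0 0",
)

```text
clock: 2.9
tcp_pos: [0.1828, 0.9251, 0.3451]
orientation: [2.084, 2.32, 0.082]
contact_force: [-1.2, 0.4, 0.8]
grip_width: 0.0855
gripper_force: 0.0
```

Run:
```python
from h import *
o=r.get_obs(); print(o['joints'].round(3),o['tcp_pos'],R.from_rotvec(o['orientation']).as_matrix().round(3))
```

```text
[-1.309  1.123 -1.252  0.263  1.202  1.898 -1.45 ] [0.18279992 0.92512981 0.34506107] [[-0.108  0.993  0.051]
 [ 0.994  0.106  0.025]
 [ 0.019  0.054 -0.998]]
```

arm_command(
  plan="0.06 0 0 0;0.06 0 0 0;0.06 0 0 0;0.06 0 0 0;0.06 0 0 0;0.06 0 0 0",
)

```text
clock: 3.65
tcp_pos: [0.0961, 0.9456, 0.3305]
orientation: [2.057, 2.29, 0.134]
contact_force: [-0.2, 0.3, 0.6]
grip_width: 0.0854
gripper_force: 0.0
```

Run:
```python
from h import *
o=r.get_obs(); print(o['joints'].round(3),o['tcp_pos'],R.from_rotvec(o['orientation']).as_matrix().round(3))
```

```text
[-1.422  1.16  -1.409  0.242  1.424  1.915 -1.532] [0.09608461 0.94563928 0.33045154] [[-0.108  0.989  0.103]
 [ 0.994  0.106  0.025]
 [ 0.014  0.105 -0.994]]
```

arm_command(
  plan="-0.05 0.02 0 0;-0.05 0.02 0 0;-0.05 0.02 -0.03 0;-0.05 0.02 -0.04 0;0 0 -0.05 0;0 0 -0.05 0;0 0 -0.05 0;0 0 -0.05 0",
)

```text
clock: 4.65
tcp_pos: [0.1703, 0.7677, 0.5276]
orientation: [2.04, 2.272, 0.08]
contact_force: [0.4, 1.1, -3.4]
grip_width: 0.0848
gripper_force: 0.0
```

```bash
cat >> h.py <<'E'
def st():
    o=r.get_obs(); M=R.from_rotvec(o['orientation']).as_matrix()
    print(round(o['clock'],2),'j',o['joints'].round(3),'p',o['tcp_pos'].round(4),'x',M[:,0].round(3),'y',M[:,1].round(3),'z',M[:,2].round(3)); return o,M
E
python3 -c "from h import *;st()"
```

```text
4.65 j [-1.249  0.697 -0.647  0.634  0.524  1.914 -1.493] p [0.1703 0.7677 0.5276] x [-0.106  0.994 -0.03 ] y [0.989 0.108 0.097] z [ 0.1   -0.019 -0.995]
```

arm_command(
  plan="0 0 -0.05 0;0 0 -0.05 0;0 0 -0.05 0;0 0 -0.05 0;0 0 -0.05 0;0 0 -0.05 0;0 0 -0.05 0;0 0 -0.05 0",
)

```text
clock: 5.65
tcp_pos: [0.1367, 0.6995, 0.6672]
orientation: [2.051, 2.304, 0.24]
contact_force: [-0.7, -0.1, 0.3]
grip_width: 0.0851
gripper_force: 0.0
```

```bash
python3 -c "from h import *;st()"
```

```text
5.65 j [-1.765  0.517  0.611  0.655 -0.196  1.915 -1.2  ] p [0.1367 0.6995 0.6672] x [-0.12   0.99   0.068] y [0.983 0.109 0.147] z [ 0.138  0.084 -0.987]
```

arm_command(
  plan="0.05 0 -0.05 0;0.05 0 -0.05 0;0.05 0 -0.05 0;0.05 0 -0.05 0;0.05 0 -0.05 0;0.05 0 -0.05 0;0.05 0 -0.05 0;0.05 0 -0.05 0",
)

```text
clock: 6.65
tcp_pos: [0.023, 0.7402, 0.8357]
orientation: [-1.891, -2.166, -0.739]
contact_force: [1.0, 0.2, 0.8]
grip_width: 0.0852
gripper_force: 0.0
```

```bash
python3 -c "from h import *;st()"
```

```text
6.65 j [-1.885  0.609  1.27   0.243 -0.806  1.915 -1.286] p [0.023  0.7402 0.8357] x [-0.18  0.88  0.44] y [0.965 0.072 0.251] z [ 0.189  0.47  -0.862]
```

arm_command(
  plan="0.04 -0.05 -0.05 0;0.04 -0.05 -0.05 0;0.04 -0.05 -0.05 0;0.04 -0.05 -0.05 0;0.04 -0.05 -0.05 0",
)

```text
clock: 7.28
tcp_pos: [-0.2004, 0.6722, 0.8845]
orientation: [-1.796, -2.09, -0.85]
contact_force: [-0.6, -0.0, -0.0]
grip_width: 0.0855
gripper_force: 0.0
```

```bash
python3 -c "from h import *;st()"
```

```text
7.28 j [-2.321  0.576  1.412  0.242 -0.686  1.915 -1.524] p [-0.2004  0.6722  0.8845] x [-0.204  0.812  0.546] y [0.963 0.066 0.262] z [ 0.176  0.579 -0.796]
```

arm_command(
  plan="0.05 -0.06 -0.03 0;0.05 -0.06 -0.03 0;0.05 -0.06 -0.03 0;0.05 -0.06 -0.03 0",
)

```text
clock: 7.78
tcp_pos: [-0.3587, 0.6198, 0.8659]
orientation: [-1.756, -2.063, -0.873]
contact_force: [-0.3, 0.2, -1.0]
grip_width: 0.0852
gripper_force: 0.0
```

```bash
python3 -c "from h import *;st()"
```

```text
7.78 j [-2.584  0.628  1.454  0.242 -0.601  1.915 -1.71 ] p [-0.3587  0.6198  0.8659] x [-0.212  0.786  0.581] y [0.964 0.071 0.255] z [ 0.159  0.615 -0.773]
```

arm_command(
  plan="0.05 -0.03 -0.05 0;0.05 -0.03 -0.05 0;0.05 -0.03 -0.05 0;0.05 -0.03 -0.05 0",
)

```text
clock: 8.28
tcp_pos: [-0.4201, 0.5368, 0.9047]
orientation: [-1.67, -2.004, -0.912]
contact_force: [-0.1, 0.1, 0.1]
grip_width: 0.0853
gripper_force: 0.0
```

```bash
python3 -c "from h import *;st()"
```

```text
8.28 j [-2.792  0.588  1.454  0.242 -0.461  1.915 -1.793] p [-0.4201  0.5368  0.9047] x [-0.225  0.724  0.652] y [0.967 0.085 0.239] z [ 0.117  0.685 -0.719]
```

arm_command(
  plan="0 0 0.01 9.5;-0.009 0.043 0.03 0;-0.009 0.043 0.03 0;-0.009 0.043 0.03 0;-0.009 0.043 0.03 0;-0.009 0.043 0.03 0;-0.009 0.043 0.03 0;-0.009 0.043 0.03 0;-0.009 0.043 0.03 0;-0.009 0.043 0.03 0",
)

```text
clock: 9.52
tcp_pos: [-0.0099, 0.6967, 0.7437]
orientation: [-1.858, -1.871, -0.812]
contact_force: [-0.2, 0.7, -0.3]
grip_width: 0.085
gripper_force: 0.0
```

```bash
python3 -c "from h import *;st()"
```

```text
9.53 j [-2.896  0.201  1.436  1.196 -0.098  1.214 -1.529] p [-0.0099  0.6967  0.7437] x [-0.054  0.771  0.635] y [ 0.99  -0.041  0.134] z [ 0.129  0.636 -0.761]
```

arm_command(
  plan="-0.041 0.043 0.005 0;-0.041 0.043 0.005 0;-0.041 0.043 0.005 0;-0.041 0.043 0.005 0;-0.041 0.043 0.005 0;-0.041 0.043 0.005 0;-0.041 0.043 0.005 0;-0.041 0.043 0.005 0;-0.041 0.043 0.005 0;-0.041 0.043 0.005 0",
)

```text
clock: 10.78
tcp_pos: [0.4257, 0.4181, 0.5184]
orientation: [-1.889, -1.892, -0.773]
contact_force: [0.5, 0.4, -1.3]
grip_width: 0.0854
gripper_force: 0.0
```

```bash
python3 -c "from h import *;st()"
```

```text
10.78 j [-1.983 -0.319  1.049  1.796 -0.027  0.907 -0.859] p [0.4257 0.4181 0.5184] x [-0.044  0.796  0.604] y [ 0.991 -0.041  0.127] z [ 0.126  0.604 -0.787]
```

arm_command(
  plan="-0.035 0.04 -0.008 0;-0.045 0.033 -0.014 0;-0.045 0.033 -0.014 0;-0.045 0.028 -0.014 0;-0.045 0.025 -0.014 0;-0.045 0.025 -0.015 0;-0.045 0.025 -0.015 0;-0.045 0.025 -0.015 0",
)

```text
clock: 11.78
tcp_pos: [0.5582, 0.0707, 0.4567]
orientation: [-1.953, -1.903, -0.839]
contact_force: [-0.2, -0.5, 0.3]
grip_width: 0.0855
gripper_force: 0.0
```

```bash
python3 -c "from h import *;st()"
```

```text
11.78 j [-1.596 -0.337  1.455  1.801 -0.288  1.096 -0.027] p [0.5582 0.0707 0.4567] x [-0.04   0.811  0.584] y [ 0.978 -0.088  0.189] z [ 0.205  0.579 -0.789]
```

```bash
cat > kin.py <<'E'
import numpy as np, itertools
from scipy.spatial.transform import Rotation as R
from scipy.optimize import least_squares
S=[([-0.10807533,0.47762176,0.02234948,1.55624278,-0.01148564,1.10927678,-0.08311851],[.67456,-.00003,.24453],[-2.22081429,-2.22076614,.00169861]),
([-1.309,1.123,-1.252,.263,1.202,1.898,-1.45],[.1828,.92513,.34506],[2.084,2.32,.082]),
([-1.422,1.16,-1.409,.242,1.424,1.915,-1.532],[.09608,.94564,.33045],[2.057,2.29,.134]),
([-1.249,.697,-.647,.634,.524,1.914,-1.493],[.1703,.7677,.5276],[2.04,2.272,.08]),
([-1.765,.517,.611,.655,-.196,1.915,-1.2],[.1367,.6995,.6672],[2.051,2.304,.24]),
([-1.885,.609,1.27,.243,-.806,1.915,-1.286],[.023,.7402,.8357],[-1.891,-2.166,-.739]),
([-2.321,.576,1.412,.242,-.686,1.915,-1.524],[-.2004,.6722,.8845],[-1.796,-2.09,-.85]),
([-2.792,.588,1.454,.242,-.461,1.915,-1.793],[-.4201,.5368,.9047],[-1.67,-2.004,-.912]),
([-2.896,.201,1.436,1.196,-.098,1.214,-1.529],[-.0099,.6967,.7437],[-1.858,-1.871,-.812]),
([-1.983,-.319,1.049,1.796,-.027,.907,-.859],[.4257,.4181,.5184],[-1.889,-1.892,-.773]),
([-1.596,-.337,1.455,1.801,-.288,1.096,-.027],[.5582,.0707,.4567],[-1.953,-1.903,-.839])]
Q=np.array([s[0] for s in S]);P=np.array([s[1] for s in S]);RV=R.from_rotvec([s[2] for s in S])
def fk(q,p):  # p: 7 joint axes (rotvec2) offsets-> product of exponentials at zero: axes 7x3, points 7x3, M
    T=np.eye(4)
    A=p[:21].reshape(7,3);L=p[21:45].reshape(8,3);
    Rm=np.eye(3);t=L[0].copy()
    for i in range(7):
        Rm=Rm@R.from_rotvec(A[i]/np.linalg.norm(A[i])*q[i]).as_matrix(); t=t+Rm@L[i+1]
    return t,Rm@R.from_rotvec(p[45:48]).as_matrix()
# zero pose guess: z-y-z-y-z-y-z stacked along z
if __name__=='__main__':
    from itertools import product
    best=None
    for s1,s2,s3,s4,s5,s6,s7 in product((1,-1),repeat=7):
        if s2<0: continue
        W=R.identity(len(Q))
        for q,s,ax in zip(Q.T,(s1,s2,s3,s4,s5,s6,s7),'zyzyzyz'): W=W*R.from_euler(ax,s*q)
        # find off + base: B*W*M = RV
        M=(W.inv()*RV); m=M.mean(); e=np.degrees((m.inv()*M).magnitude()).max()
        if best is None or e<best[0]: best=(e,(s1,s2,s3,s4,s5,s6,s7),m.as_rotvec())
        if e<8: print(e,(s1,s2,s3,s4,s5,s6,s7),m.as_rotvec().round(3))
    print(best)
E
python3 kin.py
```

```text
0.04989210383720373 (-1, 1, -1, 1, -1, 1, -1) [0.    0.    1.571]
(np.float64(0.04989210383720373), (-1, 1, -1, 1, -1, 1, -1), array([2.00124146e-04, 6.96234886e-05, 1.57061165e+00]))
```

```bash
cat > kin2.py <<'E'
import numpy as np
from scipy.spatial.transform import Rotation as R
from scipy.optimize import least_squares
from kin import Q,P
SG=np.array([-1,1,-1,1,-1,1,-1]);AX='zyzyzyz'
lo=np.array([-2.96,-.34,-1.41,.24,-1.37,.17,-2.96]);hi=np.array([2.96,2.1,1.46,2.44,4.51,1.92,2.96])
def chain(q):
    W=np.eye(3);o=[W]
    for a,s,x in zip(AX,SG,q): W=W@R.from_euler(a,s*x).as_matrix(); o.append(W)
    return o
rows=[];
for q in Q:
    o=chain(q); rows.append(np.hstack([np.eye(3)[:,2:],o[2][:,[0,2]],o[4][:,[0,2]],o[6][:,[0,2]]]))
# base z; link after j2 (x,z); after j4 (x,z); after j6 (x,z)
sol,res,_,_=np.linalg.lstsq(np.vstack(rows),P.ravel(),rcond=None)
err=np.abs(np.vstack(rows)@sol-P.ravel()).max()
M90=R.from_euler('z',90,degrees=True).as_matrix()
def fk(q):
    o=chain(q); t=np.hstack([np.eye(3)[:,2:],o[2][:,[0,2]],o[4][:,[0,2]],o[6][:,[0,2]]])@sol
    return t,o[7]@M90
def ik(t,Rm,q0,pref=None,w=1e-3):
    pref=(lo+hi)/2 if pref is None else pref
    def f(q):
        a,b=fk(q); return np.r_[(a-t)*5,R.from_matrix(Rm@b.T).as_rotvec()*2,w*(q-pref)]
    s=least_squares(f,np.clip(q0,lo+.01,hi-.01),bounds=(lo,hi)); r=f(s.x)
    return s.x,np.linalg.norm(r[:3])/5,np.linalg.norm(r[3:6])/2
E
cat > p.py <<'E'
from kin2 import *
print(sol.round(4),err)
a=np.array([.035,.999,0]);z=np.array([.0,.707,-.707]);z=a*.7071-np.array([0,0,.7071])
y=np.cross(z,np.cross(a,z));y=np.cross(a,z);y/=-np.linalg.norm(y)
y=y if y[0]>0 else -y
G=np.column_stack([np.cross(y,z),y,z])
rng=np.random.default_rng(0)
jarc=np.array([.619,-.26,.045])
tcp=jarc+.005*z
tray=np.array([.531,.034,0]);mat=np.array([.478,.334,0])
for nm,p in (('grasp',tcp),('up',tcp+[0,0,.15]),('tray',tray+[0,0,.10]),('trayup',tray+[0,0,.18]),('mat',mat+[0,0,.09])):
  for half in (0,1):
    Rm=G@R.from_euler('z',180*half,degrees=True).as_matrix()
    out=[]
    for k in range(40):
        q,e,er=ik(p,Rm,rng.uniform(lo,hi))
        if e<.002 and er<.01: out.append(q)
    out=np.array(out)
    print(nm,half,len(out)); 
    if len(out):
        u=out[np.unique(out.round(1),axis=0,return_index=True)[1]]
        print(u[:8].round(2))
E
python3 p.py
```

```text
[ 0.2937 -0.0534  0.5539 -0.0244  0.4506 -0.0418  0.3823] 0.060457080742955145
grasp 0 22
[[ 1.22  1.23 -0.95  1.41  0.22  1.23  0.38]]
grasp 1 9
[[ 0.76  1.   -0.09  1.36 -0.53  1.35 -2.21]]
up 0 18
[[ 1.2   1.02 -0.93  1.35  0.04  1.41  0.39]]
up 1 16
[[ 0.73  0.84 -0.03  1.3  -0.56  1.56 -2.3 ]]
tray 0 16
[[ 1.27  1.16 -1.24  2.05  0.42  0.77 -0.12]]
tray 1 19
[[ 0.42  0.64 -0.02  1.96 -0.84  1.06 -2.16]
 [ 1.32  1.36 -1.41  2.06  0.72  0.89  2.75]]
trayup 0 24
[[ 1.31  1.02 -1.31  2.02  0.25  0.87 -0.07]
 [ 1.32  1.07 -1.36  2.02  0.32  0.88 -0.13]]
trayup 1 17
[[ 0.38  0.52  0.04  1.92 -0.8   1.2  -2.27]
 [ 1.33  1.13 -1.41  2.02  0.41  0.9   2.92]]
mat 0 31
[[-1.11  1.18  1.37  2.24  4.51  1.86  1.04]
 [ 0.61  0.88 -1.    2.26 -0.42  0.17  0.25]
 [ 0.73  1.07 -1.12  2.27  0.74  0.19 -0.79]]
mat 1 24
[[-1.11  1.18  1.37  2.24  4.51  1.86 -2.11]
 [ 0.09  0.59 -0.34  2.17 -1.26  0.61 -2.21]
 [ 0.82  1.41 -1.4   2.25  1.39  0.56  1.79]]
```

```bash
cat > kin2.py <<'E'
import numpy as np
from scipy.spatial.transform import Rotation as R
from scipy.optimize import least_squares
from kin import Q,P
SG=np.array([-1,1,-1,1,-1,1,-1]);AX='zyzyzyz'
lo=np.array([-2.96,-.34,-1.41,.24,-1.37,.17,-2.96])+.005;hi=np.array([2.96,2.1,1.46,2.44,4.51,1.92,2.96])-.005
def chain(q):
    W=np.eye(3);o=[W]
    for a,s,x in zip(AX,SG,q):
        c,d=np.cos(s*x),np.sin(s*x)
        W=W@(np.array([[c,-d,0],[d,c,0],[0,0,1]]) if a=='z' else np.array([[c,0,d],[0,1,0],[-d,0,c]])); o.append(W)
    return o
def basis(o): return np.hstack([o[0][:,2:],o[1][:,:1],o[2],o[3][:,:1],o[4],o[5][:,:1],o[6]])
sol=np.linalg.lstsq(np.vstack([basis(chain(q)) for q in Q]),P.ravel(),rcond=1e-6)[0]
err=np.abs(np.vstack([basis(chain(q)) for q in Q])@sol-P.ravel()).reshape(-1,3)
M90=np.array([[0,-1,0],[1,0,0],[0,0,1.]])
def fk(q): o=chain(q); return basis(o)@sol,o[7]@M90
def jac(q):
    o=chain(q); t=basis(o)@sol; L=[sol[0:1],sol[1:2],sol[2:5],sol[5:6],sol[6:9],sol[9:10],sol[10:13]]
    J=np.zeros((6,7)); pos=o[0][:,2]*sol[0]
    offs=[o[1][:,0]*sol[1],o[2]@sol[2:5],o[3][:,0]*sol[5],o[4]@sol[6:9],o[5][:,0]*sol[9],o[6]@sol[10:13],0]
    for i in range(7):
        a=o[i][:,2 if AX[i]=='z' else 1]*SG[i]; J[:3,i]=np.cross(a,t-pos); J[3:,i]=a; pos=pos+offs[i]
    return J
rv=lambda M:R.from_matrix(M).as_rotvec()
vmax=.7*np.array([2.39,2.39,3.14,3.14,3.14,3.14,3.14])*.125
def row(q,sh,yaw,lam=.05,it=8,w=1.):
    t,M=fk(q); T=t+M@np.array(sh); N=M@R.from_euler('z',yaw,degrees=True).as_matrix(); q0=q.copy()
    for _ in range(it):
        t,M=fk(q); e=np.r_[T-t,w*rv(N@M.T)]; J=jac(q); J[3:]*=w
        q=q+J.T@np.linalg.solve(J@J.T+lam**2*np.eye(6),e); q=np.clip(q,lo,hi)
    d=q-q0; s=max(1,(abs(d)/vmax).max()); return q0+d/s
E
cat > p2.py <<'E'
from kin2 import *
print(sol.round(4)); print('err',err.max(1).round(4))
log=[[(.05,-.02,-.01)]*8+[(.05,-.03,-.01)]*4+[(.05,-.05,0)]*3+[(.05,-.03,0)]+[(.05,0,0)]*6,[(.06,0,0)]*6,
[(-.05,.02,0)]*2+[(-.05,.02,-.03),(-.05,.02,-.04)]+[(0,0,-.05)]*4,[(0,0,-.05)]*8,[(.05,0,-.05)]*8,[(.04,-.05,-.05)]*5,[(.05,-.06,-.03)]*4,[(.05,-.03,-.05)]*4]
for lam,it,w in ((.05,8,1),(.01,20,1),(.1,8,1),(.05,8,.3),(.02,1,1),(.05,30,.5)):
    print('lam',lam,it,w)
    for k,l in enumerate(log):
        q=Q[k].copy()
        for s in l: q=row(q,s,0,lam,it,w)
        print('  ',k+1,np.abs(q-Q[k+1]).max().round(2),(q-Q[k+1]).round(2),'z',fk(q)[1][:,2].round(3),fk(Q[k+1])[1][:,2].round(3))
E
python3 p2.py
```

```text
[ 2.872e-01  0.000e+00  3.000e-04 -3.050e-02  5.419e-01 -2.000e-04
  5.000e-04 -3.150e-02  4.726e-01 -7.000e-04  2.000e-04 -3.000e-04
  3.134e-01]
err [0.0001 0.0002 0.0002 0.0002 0.0002 0.0002 0.0003 0.0003 0.0001 0.0001
 0.0001]
lam 0.05 8 1
   1 1.49 [-0.1   0.53  1.49 -0.02 -1.45  0.02 -0.02] z [-0.135 -0.601 -0.788] [ 0.051  0.024 -0.998]
   2 0.91 [-0.79  0.62  0.82  0.   -0.48  0.    0.91] z [ 0.678 -0.264 -0.686] [ 0.103  0.025 -0.994]
   3 0.47 [ 0.04  0.05 -0.47 -0.18  0.39  0.   -0.03] z [ 0.08   0.221 -0.972] [ 0.099 -0.019 -0.995]
   4 0.47 [ 0.14  0.44 -0.47 -0.41  0.28  0.    0.04] z [ 0.195  0.02  -0.981] [ 0.138  0.084 -0.987]
   5 1.23 [ 1.23  1.08 -0.62  0.   -0.2   0.   -1.16] z [-0.661 -0.025 -0.75 ] [ 0.189  0.471 -0.862]
   6 1.3 [ 1.3   0.48 -0.61  0.   -0.65  0.   -1.07] z [-0.437  0.316 -0.842] [ 0.177  0.579 -0.796]
   7 1.3 [ 1.3   0.39 -0.53  0.   -0.64  0.   -0.75] z [-0.232  0.149 -0.961] [ 0.118  0.685 -0.719]
   8 0.95 [ 0.94  0.61 -0.43 -0.95 -0.71  0.7  -0.84] z [-0.001  0.264 -0.965] [ 0.129  0.636 -0.761]
lam 0.01 20 1
   1 1.89 [-0.11  0.31  1.89
[... 3400 characters left out ...]
0.28  0.55  1.8   0.   -1.64 -0.    0.41] z [ 0.202 -0.64  -0.741] [ 0.103  0.025 -0.994]
   3 0.17 [-0.04 -0.   -0.06 -0.17  0.08  0.    0.03] z [ 0.096  0.147 -0.985] [ 0.099 -0.019 -0.995]
   4 0.45 [ 0.4   0.41  0.07 -0.41 -0.45  0.   -0.22] z [-0.014  0.118 -0.993] [ 0.138  0.084 -0.987]
   5 1.4 [ 1.4   0.91 -0.45  0.   -0.56  0.   -1.26] z [-0.554  0.328 -0.765] [ 0.189  0.471 -0.862]
   6 1.22 [ 1.22  0.47 -0.55  0.   -0.64  0.   -1.01] z [-0.407  0.28  -0.869] [ 0.177  0.579 -0.796]
   7 1.26 [ 1.26  0.43 -0.55  0.   -0.58  0.   -0.73] z [-0.203  0.088 -0.975] [ 0.118  0.685 -0.719]
   8 0.95 [ 0.94  0.64 -0.48 -0.95 -0.65  0.7  -0.83] z [ 0.021  0.228 -0.973] [ 0.129  0.636 -0.761]
```

```bash
cat >> kin2.py <<'E'
from scipy.optimize import lsq_linear
def row2(q,sh,yaw,lam=.02,w=.3,n=1,it=1,pull=0.,pref=None):
    t,M=fk(q); T=t+M@np.array(sh); N=M@R.from_euler('z',yaw,degrees=True).as_matrix(); q0=q.copy()
    for k in range(n):
        for _ in range(it):
            t,M=fk(q); e=np.r_[T-t,w*rv(N@M.T)]/(n-k if it==1 else 1); J=jac(q); J[3:]*=w
            b=e; A=np.vstack([J,lam*np.eye(7)]); b=np.r_[e,np.zeros(7) if pref is None else lam*pull*(pref-q)]
            l=np.maximum(lo,q0-vmax*(k+1)/n)-q-1e-9;h=np.minimum(hi,q0+vmax*(k+1)/n)-q+1e-9
            q=q+lsq_linear(A,b,(l,h)).x
    return q
E
cat > p3.py <<'E'
from kin2 import *
q7=None
log=[[(.05,-.02,-.01)]*8+[(.05,-.03,-.01)]*4+[(.05,-.05,0)]*3+[(.05,-.03,0)]+[(.05,0,0)]*6,[(.06,0,0)]*6,
[(-.05,.02,0)]*2+[(-.05,.02,-.03),(-.05,.02,-.04)]+[(0,0,-.05)]*4,[(0,0,-.05)]*8,[(.05,0,-.05)]*8,[(.04,-.05,-.05)]*5,[(.05,-.06,-.03)]*4+[(.05,-.03,-.05)]*4,
[(0,0,.01,9.5)]+[(-.009,.043,.03)]*9,[(-.041,.043,.005)]*10,[(-.035,.04,-.008)]+[(-.045,.033,-.014)]*2+[(-.045,.028,-.014)]+[(-.045,.025,-.014)]+[(-.045,.025,-.015)]*3]
best=[]
for lam,w,n,it,pull in [(a,b,*c,p) for a in (.01,.05,.15) for b in (.1,.3,1,3) for c in ((1,1),(1,5),(5,1)) for p in (0,.2)]:
    tot=[];zs=[]
    for k,l in enumerate(log):
        q=Q[k].copy()
        for s in l: q=row2(q,s[:3],s[3] if len(s)>3 else 0,lam,w,n,it,pull,Q[0])
        tot.append(np.abs(q-Q[k+1]).max()); zs.append(np.linalg.norm(fk(q)[1]-fk(Q[k+1])[1]))
    best.append((np.mean(tot),np.mean(zs),lam,w,n,it,pull,np.round(tot,2)))
for b in sorted(best,key=lambda b:b[0])[:8]: print(b)
for b in sorted(best,key=lambda b:b[1])[:3]: print(b)
E
time python3 p3.py
```

```text
(np.float64(0.31931364134223356), np.float64(0.10666452862577855), 0.05, 1, 1, 1, 0, array([1.16, 0.33, 0.11, 0.18, 0.67, 0.33, 0.06, 0.03, 0.29, 0.04]))
(np.float64(0.331343635658224), np.float64(0.09248618828332515), 0.15, 1, 1, 5, 0, array([1.18, 0.26, 0.12, 0.32, 0.67, 0.23, 0.06, 0.03, 0.4 , 0.05]))
(np.float64(0.3403175992259344), np.float64(0.09541254885089934), 0.05, 1, 5, 1, 0, array([1.37, 0.54, 0.08, 0.14, 0.65, 0.39, 0.05, 0.03, 0.09, 0.05]))
(np.float64(0.3506874083264281), np.float64(0.15735381487082095), 0.15, 3, 1, 5, 0, array([1.18, 0.28, 0.08, 0.22, 0.73, 0.34, 0.14, 0.05, 0.41, 0.08]))
(np.float64(0.36041489154579875), np.float64(0.16500238020576868), 0.05, 3, 1, 1, 0, array([1.17, 0.35, 0.11, 0.21, 0.73, 0.44, 0.22, 0.03, 0.29, 0.07]))
(np.float64(0.38444747566356047), np.float64(0.09060490366305139), 0.15, 1, 5, 1, 0, array([1.12, 0.22, 0.27, 0.68, 0.68, 0.13, 0.06, 0.11, 0.54, 0.04]))
(np.float64(0.3876434956464736), np.float64(0.1567613968684106), 0.15, 3, 5, 1, 0, array([1.13, 0.24, 0.2 , 0.57, 0.72, 0.23, 0.09, 0.1 , 0.54, 0.07]))
(np.float64(0.3927708833484684), np.float64(0.4162548552791326), 0.05, 0.3, 5, 1, 0, array([1.25, 0.62, 0.08, 0.28, 0.51, 0.22, 0.58, 0.14, 0.13, 0.13]))
(np.float64(0.6362879108462098), np.float64(0.08621456459776175), 0.01, 3, 1, 5, 0, array([2.46, 1.81, 0.08, 0.24, 0.67, 0.37, 0.16, 0.42, 0.08, 0.08]))
(np.float64(1.0023132559394896), np.float64(0.08656672245423726), 0.01, 3, 1, 5, 0.2, array([2.28, 1.81, 0.89, 0.24, 0.67, 0.37, 0.12, 1.7 , 0.82, 1.13]))
(np.float64(0.618837546989852), np.float64(0.0884103167195623), 0.01, 1, 1, 5, 0, array([2.46, 1.81, 0.08, 0.23, 0.54, 0.33, 0.17, 0.44, 0.08, 0.05]))
real	0m22.952s
user	0m23.391s
sys	0m0.068s
```

```bash
cat > run1.py <<'E'
from plan import *
if __name__=='__main__':
    with Pool(4) as p: B=p.map(job,range(8),chunksize=1)
    B.sort(key=lambda b:b[0])
    import pickle; pickle.dump(B,open('b.pkl','wb'))
    for c,X,q in B: t,M=fk(q); print(round(c,3),q.round(2),t.round(3),M[:,2].round(3),M[:,1].round(2))
    print(B[0][1].round(3))
E
time python3 run1.py
```

```text
0.338 [ 0.8   0.62 -0.4   1.48 -0.45  1.38  0.52] [ 0.596 -0.21   0.27 ] [ 0.052  0.663 -0.747] [ 1.   -0.07  0.01]
0.353 [ 0.47  0.62  0.12  1.43 -0.68  1.52  0.7 ] [ 0.612 -0.227  0.276] [ 0.042  0.655 -0.755] [ 1.   -0.06  0.  ]
0.377 [ 0.81  0.65 -0.46  1.43 -0.4   1.38  0.43] [ 0.616 -0.214  0.27 ] [ 0.058  0.651 -0.757] [ 0.99 -0.1  -0.01]
0.393 [ 0.85  0.61 -0.46  1.46 -0.41  1.4   0.49] [ 0.59  -0.221  0.286] [ 0.058  0.646 -0.761] [ 1.   -0.07  0.01]
0.436 [ 0.74  0.64 -0.34  1.41 -0.44  1.38  0.53] [ 0.623 -0.226  0.267] [ 0.066  0.626 -0.777] [ 1.   -0.06  0.03]
0.444 [ 1.11  0.8  -0.99  1.38 -0.08  1.34  0.25] [ 0.625 -0.226  0.289] [ 0.103  0.65  -0.753] [ 0.99 -0.07  0.08]
0.457 [ 0.64  0.6  -0.16  1.44 -0.52  1.42  0.63] [ 0.61  -0.23   0.273] [ 0.058  0.615 -0.786] [ 1.   -0.05  0.04]
0.538 [ 0.01  0.69  0.88  1.55 -1.05  1.69  1.05] [ 0.606 -0.221  0.296] [ 0.14   0.634 -0.76 ] [ 0.99 -0.06  0.13]
[[ 2.000e-03 -2.400e-02 -7.000e-03 -1.410e-01]
 [ 9.000e-03 -2.600e-02 -1.300e-02  3.390e-01]
 [ 3.000e-03 -7.000e-03 -1.300e-02 -1.939e+00]
 [ 2.900e-02 -2.600e-02  1.700e-02  3.122e+00]
 [-4.000e-03 -4.000e-03  1.400e-02  7.470e-01]
 [ 3.600e-02  1.900e-02 -8.000e-03  3.870e-01]
 [-3.000e-02 -2.000e-03 -3.000e-03 -1.127e+00]
 [-1.100e-02  2.800e-02  6.000e-03  1.899e+00]
 [-3.900e-02  9.000e-03  5.000e-03 -2.765e+00]]
real	3m10.047s
user	12m31.858s
sys	0m0.068s
```

Run:
```python
from plan import *
import pickle
B=pickle.load(open('b.pkl','rb'))
for c,X,_ in B[:3]:
    X=X.copy();X[:,:3]=X[:,:3].round(3);X[:,3]=X[:,3].round(1);q=Q0
    for s in X:
        for _ in range(8): q=rowf(q,s[:3],s[3])
        t,M=fk(q);e,w=points(q); print(s,q.round(2),t.round(2),M[:,2].round(2),'el',e.round(2),'wr',w.round(2))
    print(endcost(q))
```

```text
[ 0.002 -0.024 -0.007 -0.1  ] [-0.56 -0.34  0.52  2.04 -0.47  1.18  0.07] [0.39 0.07 0.46] [ 0.19  0.57 -0.8 ] el [-0.13 -0.12  0.8 ] wr [ 0.33 -0.11  0.71]
[ 0.009 -0.026 -0.013  0.3  ] [ 0.58 -0.34 -0.23  1.94 -0.71  1.61  0.33] [0.31 0.06 0.53] [ 0.14  0.58 -0.8 ] el [-0.17  0.07  0.8 ] wr [ 0.26 -0.13  0.78]
[ 0.003 -0.007 -0.013 -1.9  ] [ 0.66 -0.34 -0.12  1.77 -0.68  1.88  0.62] [ 0.26 -0.    0.61] [ 0.13  0.59 -0.8 ] el [-0.16  0.08  0.8 ] wr [ 0.22 -0.18  0.86]
[ 0.029 -0.026  0.017  3.1  ] [ 0.71 -0.34 -0.35  1.65 -0.81  1.92 -0.04] [0.28 0.1  0.67] [ 0.05  0.62 -0.78] el [-0.16  0.09  0.8 ] wr [ 0.27 -0.09  0.91]
[-0.004 -0.004  0.014  0.7  ] [ 0.48 -0.34 -0.32  1.86 -0.77  1.67 -0.14] [0.3  0.13 0.57] [ 0.03  0.62 -0.78] el [-0.17  0.06  0.8 ] wr [ 0.29 -0.06  0.82]
[ 0.036  0.019 -0.008  0.4  ] [ 0.27  0.16 -0.66  1.04 -0.54  1.62 -0.84] [0.51 0.27 0.77] [ 0.05  0.65 -0.76] el [ 0.07 -0.05  0.82] wr [0.49 0.07 1.  ]
[-0.03  -0.002 -0.003 -1.1  ] [ 0.61 -0.06 -0.45  1.52 -0.76  1.7  -0.12] [0.43 0.09 0.64] [ 0.05  0.66 -0.75] el [-0.04 -0.01  0.83] wr [ 0.42 -0.11  0.88]
[
[... 2509 characters left out ...]
 -0.76] el [ 0.06 -0.04  0.83] wr [0.4  0.18 1.07]
[-0.017  0.01   0.004  2.1  ] [ 0.41  0.06 -0.78  1.24 -0.58  1.52 -0.78] [0.48 0.29 0.72] [ 0.06  0.65 -0.76] el [ 0.02 -0.04  0.83] wr [0.46 0.08 0.96]
[-0.039  0.022  0.003 -0.9  ] [ 0.68  0.23 -0.6   1.57 -0.6   1.41 -0.02] [0.55 0.04 0.49] [ 0.06  0.65 -0.76] el [ 0.07 -0.1   0.82] wr [ 0.53 -0.16  0.72]
[-0.007  0.006 -0.007 -2.   ] [ 0.74  0.35 -0.59  1.42 -0.52  1.5   0.28] [ 0.59 -0.04  0.49] [ 0.06  0.65 -0.76] el [ 0.12 -0.15  0.8 ] wr [ 0.57 -0.25  0.73]
[-0.034  0.003  0.008  1.2  ] [ 0.81  0.65 -0.47  1.45 -0.41  1.35  0.43] [ 0.61 -0.2   0.27] [ 0.06  0.65 -0.76] el [ 0.2  -0.26  0.72] wr [ 0.6  -0.41  0.5 ]
0.3807903413051864
```

arm_command(
  plan="0.002 -0.024 -0.007 0;0.002 -0.024 -0.007 0;0.002 -0.024 -0.007 0;0.002 -0.024 -0.007 0;0.002 -0.024 -0.007 0;0.002 -0.024 -0.007 0;0.002 -0.024 -0.007 0;0.002 -0.024 -0.007 0;0.009 -0.026 -0.013 0;0.009 -0.026 -0.013 0;0.009 -0.026 -0.013 0;0.009 -0.026 -0.013 0;0.009 -0.026 -0.013 0;0.009 -0.026 -0.013 0;0.009 -0.026 -0.013 0;0.009 -0.026 -0.013 0",
)

```text
clock: 13.78
tcp_pos: [0.3017, 0.0481, 0.5025]
orientation: [-1.932, -1.836, -0.815]
contact_force: [-0.4, -0.8, 1.1]
grip_width: 0.0854
gripper_force: 0.0
```

```bash
python3 -c "from h import *;st()"
```

```text
13.78 j [ 0.635 -0.337 -0.223  2.02  -0.75   1.587  0.419] p [0.3017 0.0481 0.5025] x [-0.007  0.783  0.622] y [ 0.986 -0.097  0.133] z [ 0.164  0.614 -0.772]
```

```bash
sed -i 's/^Q0=.*/Q0=np.array([.635,-.337,-.223,2.02,-.75,1.587,.419]); KK=6/; s/3\.\*\*//' plan.py && sed -i 's/range(8)/range(4)/' run1.py && sed -i 's/PRE=.*/PRE=np.array([.62,-.29,.22])/' plan.py
cat >> run1.py <<'E'
    for c,X,_ in B[:2]:
        X=X.copy();X[:,:3]=X[:,:3].round(3);X[:,3]=X[:,3].round(1);q=Q0
        for s in X:
            for _ in range(8): q=rowf(q,s[:3],s[3])
            t,M=fk(q);e,w=points(q); print(s,q.round(2),t.round(2),M[:,2].round(2),'el',e.round(2),'wr',w.round(2))
E
time python3 run1.py
```

```text
0.229 [ 0.83  0.67 -0.47  1.44 -0.44  1.41  0.51] [ 0.609 -0.203  0.272] [ 0.041  0.699 -0.714] [ 1.   -0.05  0.01]
0.264 [ 0.57  0.63 -0.07  1.44 -0.61  1.48  0.65] [ 0.613 -0.209  0.27 ] [ 0.029  0.677 -0.735] [ 1.   -0.04  0.  ]
0.392 [ 0.47  0.64  0.07  1.41 -0.66  1.47  0.7 ] [ 0.632 -0.221  0.263] [ 0.053  0.637 -0.769] [ 1.   -0.05  0.03]
0.402 [ 0.55  0.59 -0.02  1.47 -0.65  1.43  0.71] [ 0.614 -0.219  0.273] [ 0.092  0.648 -0.756] [ 1.   -0.06  0.07]
[[ 3.000e-02 -5.200e-02  1.100e-02 -6.060e-01]
 [ 3.800e-02  2.000e-02 -6.000e-03  8.910e-01]
 [ 8.000e-03  1.000e-02 -6.000e-03 -1.190e+00]
 [-2.800e-02  9.000e-03  0.000e+00  1.038e+00]
 [-2.900e-02  8.000e-03 -4.000e-03  4.900e-02]
 [-3.800e-02  1.000e-03  7.000e-03  6.600e-02]]
[ 0.03  -0.052  0.011 -0.6  ] [ 0.52 -0.34 -0.28  2.09 -0.8   1.57  0.43] [0.28 0.11 0.48] [ 0.04  0.67 -0.74] el [-0.17  0.06  0.8 ] wr [ 0.27 -0.09  0.71]
[ 0.038  0.02  -0.006  0.9  ] [ 0.43 -0.08 -0.71  1.37 -0.77  1.53 -0.41] [0.4  0.31 0.73] [ 0.04  0.69 -0.72] el [-0.05 -0.01  0.83] wr [0.39 0.09 0.95]
[ 0.008  0.01  -0.006 -1.2  ] [ 0.3   0.14
[... 871 characters left out ...]
2  0.82] wr [0.35 0.03 0.92]
[-0.007  0.003 -0.011 -0.2  ] [ 0.49 -0.15 -0.37  1.46 -0.82  1.77 -0.18] [0.38 0.14 0.71] [ 0.05  0.68 -0.73] el [-0.08  0.01  0.82] wr [ 0.37 -0.07  0.94]
[-0.02  -0.019  0.017 -0.6  ] [ 0.48 -0.34 -0.24  2.04 -0.81  1.61  0.29] [0.28 0.12 0.51] [ 0.03  0.68 -0.73] el [-0.17  0.05  0.8 ] wr [ 0.27 -0.1   0.73]
[-0.02   0.03  -0.014  0.2  ] [ 0.53  0.23 -0.12  1.59 -0.66  1.63  0.43] [ 0.51 -0.09  0.47] [ 0.03  0.68 -0.73] el [ 0.09 -0.09  0.81] wr [ 0.5 -0.3  0.7]
[-0.028  0.014  0.009 -0.1  ] [ 0.57  0.63 -0.08  1.46 -0.61  1.46  0.67] [ 0.61 -0.2   0.26] [ 0.03  0.68 -0.73] el [ 0.25 -0.2   0.73] wr [ 0.6  -0.42  0.49]
real	1m2.105s
user	4m4.709s
sys	0m0.080s
```

arm_command(
  plan="0.03 -0.052 0.011 -0.6;0.03 -0.052 0.011 -0.6;0.03 -0.052 0.011 -0.6;0.03 -0.052 0.011 -0.6;0.03 -0.052 0.011 -0.6;0.03 -0.052 0.011 -0.6;0.03 -0.052 0.011 -0.6;0.03 -0.052 0.011 -0.6",
)

```text
clock: 14.78
tcp_pos: [0.1551, 0.3593, 0.4286]
orientation: [-1.825, -1.67, -0.366]
contact_force: [0.8, 0.1, -0.5]
grip_width: 0.0855
gripper_force: 0.0
```

```bash
python3 -c "from h import *;st()"
```

```text
14.78 j [-0.245 -0.337 -0.447  2.17  -0.889  1.157 -0.448] p [0.1551 0.3593 0.4286] x [0.158 0.791 0.592] y [ 0.966  0.002 -0.26 ] z [-0.206  0.612 -0.763]
```

```bash
sed -i 's/^Q0=.*/Q0=np.array([-.245,-.337,-.447,2.17,-.889,1.157,-.448]); KK=6/' plan.py && time python3 run1.py
```

```text
0.208 [ 1.05  0.84 -0.95  1.36 -0.11  1.39  0.23] [ 0.628 -0.201  0.272] [ 0.024  0.706 -0.707] [ 1.   -0.04 -0.  ]
0.21 [ 1.02  0.83 -0.91  1.36 -0.14  1.39  0.25] [ 0.63  -0.201  0.272] [ 0.024  0.704 -0.71 ] [ 1.   -0.04 -0.  ]
0.212 [ 0.68  0.65 -0.24  1.44 -0.56  1.46  0.6 ] [ 0.612 -0.2    0.27 ] [ 0.027  0.703 -0.71 ] [ 1.   -0.03  0.01]
0.217 [ 0.88  0.76 -0.64  1.33 -0.32  1.43  0.38] [ 0.64  -0.204  0.274] [ 0.023  0.706 -0.708] [ 1.   -0.04 -0.01]
[[ 0.015  0.01  -0.015 -0.296]
 [ 0.018  0.023 -0.018 -1.522]
 [-0.024  0.026 -0.02   0.775]
 [-0.008  0.028 -0.026  1.777]
 [-0.004  0.022 -0.022 -1.403]
 [-0.043 -0.026  0.008 -0.802]]
[ 0.015  0.01  -0.015 -0.3  ] [-0.2  -0.16 -0.39  1.75 -0.74  1.37 -0.55] [0.27 0.38 0.57] [-0.2   0.61 -0.77] el [-0.08 -0.05  0.82] wr [0.34 0.19 0.81]
[ 0.018  0.023 -0.018 -1.5  ] [-0.26  0.27 -0.35  0.99 -0.57  1.66 -0.57] [0.48 0.41 0.72] [-0.19  0.61 -0.77] el [0.15 0.01 0.81] wr [0.54 0.22 0.96]
[-0.024  0.026 -0.02   0.8  ] [ 0.08  0.62 -0.47  0.59 -0.47  1.92 -0.46] [0.69 0.19 0.66] [-0.17  0.62 -0.76] el [ 0.31 -0.06  0.73] wr [ 0.75 -
[... 772 characters left out ...]
.78] wr [0.61 0.08 1.03]
[-0.008  0.016 -0.014  2.   ] [ 0.31  0.56 -0.88  0.62 -0.3   1.92 -0.99] [0.64 0.16 0.73] [-0.12  0.66 -0.74] el [ 0.27 -0.12  0.75] wr [ 0.68 -0.05  0.96]
[-0.008  0.02  -0.012 -3.2  ] [ 0.4   0.74 -0.98  0.54 -0.13  1.92 -0.42] [0.73 0.06 0.65] [-0.08  0.67 -0.73] el [ 0.32 -0.17  0.69] wr [ 0.76 -0.15  0.88]
[-0.011  0.02  -0.038 -0.6  ] [ 0.58  0.78 -0.92  0.53 -0.18  1.92 -0.15] [ 0.74 -0.1   0.62] [ 0.03  0.7  -0.71] el [ 0.3  -0.24  0.67] wr [ 0.73 -0.32  0.84]
[-0.041 -0.015  0.022  0.6  ] [ 1.03  0.84 -0.91  1.35 -0.14  1.39  0.25] [ 0.63 -0.2   0.27] [ 0.02  0.71 -0.71] el [ 0.18 -0.36  0.65] wr [ 0.62 -0.42  0.49]
real	1m4.746s
user	4m15.261s
sys	0m0.085s
```

arm_command(
  plan="0.024 0.016 -0.024 0;0.024 0.016 -0.024 0;0.024 0.016 -0.024 0;0.024 0.016 -0.024 0;0.024 0.016 -0.024 0;0.029 0.037 -0.029 -2;0.029 0.037 -0.029 -2;0.029 0.037 -0.029 -2;0.029 0.037 -0.029 -2;0.029 0.037 -0.029 -2;-0.024 0.026 -0.02 0;-0.024 0.026 -0.02 0;-0.024 0.026 -0.02 0;-0.024 0.026 -0.02 0;-0.024 0.026 -0.02 0;-0.024 0.026 -0.02 0;-0.024 0.026 -0.02 0;-0.024 0.026 -0.02 0",
)

```text
clock: 17.02
tcp_pos: [0.7016, 0.2199, 0.6681]
orientation: [-1.691, -1.83, -0.483]
contact_force: [-0.9, -0.8, -0.3]
grip_width: 0.0853
gripper_force: 0.0
```

```bash
python3 -c "from h import *;st()"
```

```text
17.02 j [ 0.129  0.695 -0.838  0.512 -0.201  1.915 -0.535] p [0.7016 0.2199 0.6681] x [-0.014  0.768  0.641] y [ 0.984  0.124 -0.128] z [-0.178  0.629 -0.757]
```

arm_command(
  plan="-0.008 0.028 -0.026 0;-0.008 0.028 -0.026 0;-0.008 0.028 -0.026 0;-0.008 0.028 -0.026 0;-0.008 0.028 -0.026 0;-0.008 0.028 -0.026 0;-0.008 0.028 -0.026 0;-0.008 0.028 -0.026 0",
)

```text
clock: 18.02
tcp_pos: [0.818, 0.0879, 0.6403]
orientation: [-1.767, -1.767, -0.742]
contact_force: [0.4, 0.4, 0.2]
grip_width: 0.0854
gripper_force: 0.0
```

```bash
python3 -c "from h import *;st()"
```

```text
18.02 j [ 0.167  0.84  -0.536  0.262 -0.397  1.915 -0.349] p [0.818  0.0879 0.6403] x [-0.005  0.71   0.704] y [ 1.    -0.006  0.013] z [ 0.013  0.704 -0.71 ]
```

Run:
```python
from plan import *
from h import onz
print('brown',onz('scene',169,217,.045),onz('scene',255,149,.045))
q=np.array([.167,.84,-.536,.262,-.397,1.915,-.349])
for _ in range(12): q=rowf(q,np.array([-.045,-.017,-.005]),0)
t,M=fk(q);print(q.round(2),t,M[:,2].round(3),points(q))
```

```text
brown [ 0.66313001 -0.40777677  0.045     ] [ 0.34659867 -0.31738017  0.045     ]
[ 0.92  0.8  -0.53  1.11 -0.32  1.68  0.49] [ 0.61230807 -0.32696402  0.31266899] [ 0.007  0.71  -0.704] (array([ 0.21159161, -0.32968694,  0.66288828]), array([ 0.61061094, -0.54896862,  0.53291185]))
```

arm_command(
  plan="-0.045 -0.017 -0.005 0;-0.045 -0.017 -0.005 0;-0.045 -0.017 -0.005 0;-0.045 -0.017 -0.005 0;-0.045 -0.017 -0.005 0;-0.045 -0.017 -0.005 0;-0.045 -0.017 -0.005 0;-0.045 -0.017 -0.005 0;-0.045 -0.017 -0.005 0;-0.045 -0.017 -0.005 0;-0.045 -0.017 -0.005 0;-0.045 -0.017 -0.005 0",
)

```text
clock: 19.52
tcp_pos: [0.6149, -0.338, 0.2998]
orientation: [-1.768, -1.767, -0.741]
contact_force: [0.6, 0.1, -0.2]
grip_width: 0.0853
gripper_force: 0.0
```

Run:
```python
from h import *
o,M=st()
p,d=eyes.grab_frame('wrist'); cv2.imwrite('pics/w1.png',p[...,::-1]); np.save('w1.npy',d); np.savez('w1',t=o['tcp_pos'],r=o['orientation'])
c,f=cam('wrist'); T=c['tool_from_camera']
```

```text
19.52 j [ 0.925  0.823 -0.522  1.1   -0.311  1.67   0.506] p [ 0.6149 -0.338   0.2998] x [-0.005  0.711  0.704] y [ 1.    -0.006  0.013] z [ 0.013  0.704 -0.711]
```

View pics/w1.png

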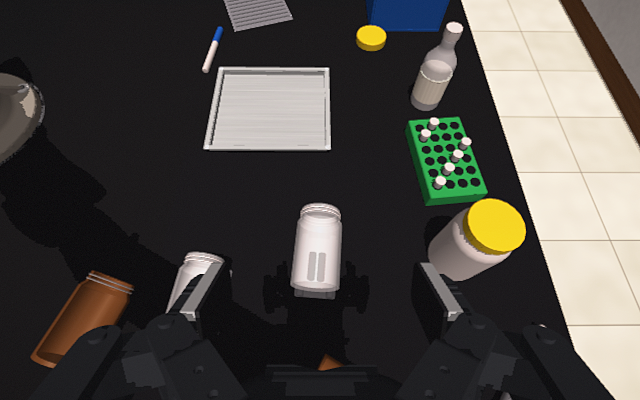

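Run:
```python
from h import *
k=np.load('w1.npz');kw=dict(tcp=k['t'],rot=k['r'])
print('jar top silhouettes on z=.045:')
for u,v in ((320,212),(316,290),(294,250),(340,250)): print(u,v,onz('wrist',u,v,.045,**kw).round(4))
print('mouth top z.072',onz('wrist',321,206,.072,**kw).round(4))
print('brown side ends',[onz('side',u,v,.03).round(3) for u,v in((470,332),(537,335))],'scene',[onz('scene',u,v,.03).round(3) for u,v in((150,222),(189,208))])
print('brown tip wrist',onz('wrist',327,360,.05,**kw).round(3))
# tray/mat by wrist
p=cv2.imread('pics/w1.png');print('tray corners',[onz('wrist',u,v,.013,**kw).round(3) for u,v in((219,67),(330,68),(330,151),(204,150))])
# depth check on the jar & brown
d=np.load('w1.npy');c,f=cam('wrist');T=c['tool_from_camera'];M=R.from_rotvec(k['r']).as_matrix()
v,u=np.mgrid[0:400,0:640];P=np.stack([(u-c['cx'])/f*d,-(v-c['cy'])/f*d,-d],-1)@T[:3,:3].T+T[:3,3];P=P@M.T+k['t']
m=(u>285)&(u<350)&(v>200)&(v<300)&(P[...,2]>.05)&(d>0)
print('jar pts>5cm',m.sum(),np.percentile(P[m],[1,50,99],axis=0).round(3))
br=(p[...,2]>90)&(p[...,0]<60)&(p[...,1]<110)&(u>300)&(u<350)&(v>340); print('brown',br.sum(),np.percentile(P[br],[1,50,99],axis=0).round(3) if br.any() else '')
```

```text
jar top silhouettes on z=.045:
320 212 [ 0.6174 -0.1884  0.045 ]
316 290 [ 0.6118 -0.2956  0.045 ]
294 250 [ 0.5826 -0.2435  0.045 ]
340 250 [ 0.6437 -0.2437  0.045 ]
mouth top z.072 [ 0.6185 -0.1918  0.072 ]
brown side ends [array([ 0.603, -0.396,  0.03 ]), array([ 0.708, -0.449,  0.03 ])] scene [array([ 0.685, -0.457,  0.03 ]), array([ 0.609, -0.387,  0.03 ])]
brown tip wrist [ 0.624 -0.374  0.05 ]
tray corners [array([0.424, 0.134, 0.013]), array([0.639, 0.133, 0.013]), array([ 0.635, -0.062,  0.013]), array([ 0.425, -0.06 ,  0.013])]
jar pts>5cm 3646 [[ 0.583 -0.293  0.052]
 [ 0.614 -0.248  0.072]
 [ 0.643 -0.189  0.077]]
brown 118 [[ 0.612 -0.383  0.047]
 [ 0.624 -0.379  0.054]
 [ 0.635 -0.37   0.45 ]]
```

arm_command(
  plan="-0.0315 -0.001 0.0325 1;-0.0315 -0.001 0.0325 1;-0.0315 -0.001 0.0325 0.5;-0.0315 -0.001 0.0325 0;0 0 0.02 0;0 0 0.02 0;0 0 0 0",
)

```text
clock: 20.45
tcp_pos: [0.6107, -0.3047, 0.0902]
orientation: [-1.798, -1.722, -0.721]
contact_force: [0.2, 0.1, 0.1]
grip_width: 0.0855
gripper_force: 0.0
```

Run:
```python
from h import *
o,M=st(); g=np.array([.614,-.259,.041]); print('tool shift to grasp',(M.T@(g-o['tcp_pos'])).round(4))
p,d=eyes.grab_frame('wrist'); cv2.imwrite('pics/w2.png',p[...,::-1])
```

```text
20.45 j [ 0.911  0.984 -0.495  1.297 -0.261  1.357  0.599] p [ 0.6107 -0.3047  0.0902] x [0.039 0.708 0.705] y [ 0.999 -0.035 -0.02 ] z [ 0.01   0.705 -0.709]
tool shift to grasp [-0.0022  0.0027  0.0672]
```

View pics/w2.png

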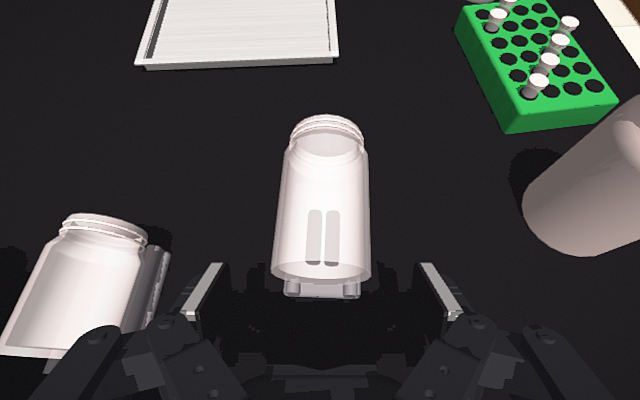

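The larger jar (base at (321,280), mouth at (327,130)) with the bars in it is centred between the fingers (about 205 to 440). The smaller jar is well clear on the left.

arm_command(
  plan="-0.0005 0 0.017 0;-0.0005 0 0.017 0;-0.0005 0 0.017 0;-0.0005 0 0.016 0;0 0 0 0",
)

```text
clock: 21.12
tcp_pos: [0.6111, -0.258, 0.0411]
orientation: [-1.796, -1.722, -0.72]
contact_force: [0.2, -0.2, 0.1]
grip_width: 0.0855
gripper_force: 0.0
```

arm_command(
  plan="0 0 0 0;0 0 0 0;0 0 0 0;0 0 0 0;0 0 0 0;0 0 0 0;0 0 0 0",
  hand=1,
  grip_force=60,
)

```text
clock: 22.0
tcp_pos: [0.6122, -0.2609, 0.0432]
orientation: [-1.801, -1.724, -0.723]
contact_force: [-1.4, -2.3, 5.4]
grip_width: 0.0614
gripper_force: 64.6
```

```bash
python3 -c "from h import *;st()"
```

```text
22.0 j [ 0.885  1.009 -0.505  1.384 -0.264  1.23   0.607] p [ 0.6122 -0.2609  0.0432] x [0.038 0.71  0.703] y [ 0.999 -0.037 -0.017] z [ 0.013  0.703 -0.711]
```

```bash
cat > pour.py <<'E'
from plan import *
from h import r
o=r.get_obs(); q0=o['joints']; t0=o['tcp_pos']; M0=R.from_rotvec(o['orientation']).as_matrix()
import json,sys
MT=M0.T@(np.array([.6165,-.188,.0455])-t0) if not len(sys.argv)>1 else None
AT=M0.T@np.array([.04,.999,0]); AT/=np.linalg.norm(AT)
TR=np.array([.531,.036])
def tgt(M,zl=.012):
    a=M@AT; zm=zl+.027*np.sqrt(max(0,1-a[2]**2)); 
    if a[2]>-.5: zm=max(zm,.055-.02*(-a[2]/.5))
    return np.r_[TR,zm]-M@MT
def rz(d): return R.from_euler('z',d,degrees=True).as_matrix()
if __name__=='__main__':
    print('MT',MT.round(4),'AT',AT.round(3))
    def go(q,T,n,yaw=0):
        for k in range(n):
            t,M=fk(q); q=rowf(q,M.T@(T-t)/(n-k),yaw)
        return q
    for sg in (1,-1):
        q=go(q0,t0+[0,0,.09],4); M=fk(q)[1]; q=go(q,tgt(M)+[0,0,.06],8); q=go(q,tgt(M),3)
        print(sg,'start',q.round(2),fk(q)[0].round(3))
        for k in range(18):
            t,M=fk(q); q=rowf(q,M.T@(tgt(M@rz(10*sg))-t),10*sg)
            if k%3==2:
                t,M=fk(q); print(k,q.round(2),'mouth',(t+M@MT).round(3),'a',(M@AT).round(3),'z',M[:,2].round(2))
E
python3 pour.py
```

```text
MT [0.0536 0.0015 0.0496] AT [0.711 0.003 0.703]
1 start [ 0.82  0.82 -0.63  1.9  -0.4   0.82  0.56] [ 0.526 -0.037  0.053]
2 [ 0.75  0.75 -0.52  1.97 -0.54  0.83  0.18] mouth [0.531 0.035 0.052] a [ 0.391  0.917 -0.082] z [ 0.01  0.7  -0.72]
5 [ 0.66  0.69 -0.41  2.03 -0.67  0.83 -0.23] mouth [0.531 0.035 0.044] a [ 0.642  0.719 -0.268] z [ 0.02  0.7  -0.72]
8 [ 0.55  0.64 -0.3   2.07 -0.79  0.85 -0.68] mouth [0.531 0.036 0.035] a [ 0.724  0.46  -0.514] z [ 0.02  0.7  -0.72]
11 [ 0.43  0.61 -0.2   2.08 -0.88  0.89 -1.17] mouth [0.531 0.036 0.029] a [ 0.617  0.211 -0.759] z [ 0.02  0.7  -0.71]
14 [ 0.31  0.61 -0.09  2.05 -0.94  0.93 -1.68] mouth [0.53  0.036 0.021] a [ 0.349  0.038 -0.936] z [ 0.02  0.7  -0.71]
17 [ 0.21  0.64  0.01  2.   -0.99  0.97 -2.18] mouth [0.53  0.036 0.012] a [-0.006 -0.014 -1.   ] z [ 0.03  0.7  -0.71]
-1 start [ 0.82  0.82 -0.63  1.9  -0.4   0.82  0.56] [ 0.526 -0.037  0.053]
2 [ 0.87  0.88 -0.76  1.83 -0.25  0.82  0.93] mouth [0.532 0.036 0.053] a [-0.319  0.946 -0.065] z [ 0.01  0.7  -0.72]
5 [ 0.91  0.95 -0.89  1.8  -0.1   0.81  1.29] mouth [0.532 0.036 0.046] a [-0.587  0.772 -0.242] z [ 0.01  0.7  -0.72]
8 [ 0.96  1.01 -1.02  1.79  0.06  0.81  1.65] mouth [0.532 0.036 0.036] a [-0.697  0.524 -0.49 ] z [ 0.02  0.7  -0.72]
11 [ 1.01  1.06 -1.16  1.82  0.22  0.8   2.  ] mouth [0.532 0.036 0.031] a [-0.616  0.266 -0.742] z [ 0.02  0.7  -0.72]
14 [ 1.06  1.13 -1.28  1.88  0.39  0.8   2.35] mouth [0.532 0.036 0.023] a [-0.365  0.066 -0.929] z [ 0.03  0.69 -0.72]
17 [ 1.13  1.21 -1.39  1.95  0.57  0.82  2.72] mouth [0.532 0.036 0.013] a [-0.01  -0.023 -1.   ] z [ 0.04  0.69 -0.72]
```

arm_command(
  plan="0.008 0 -0.008 0;0.016 0 -0.016 0;0.02 -0.0005 -0.02 0;0.02 -0.0005 -0.02 0;0.0177 -0.0118 0.0213 0;0.0177 -0.0118 0.0213 0;0.0177 -0.0118 0.0213 0;0.0177 -0.0118 0.0213 0;0.0177 -0.0118 0.0213 0;0.0177 -0.0118 0.0213 0;0.0177 -0.0118 0.0213 0;0.0177 -0.0118 0.0213 0;0 0 0 0",
)

```text
clock: 23.62
tcp_pos: [0.5246, -0.0332, 0.1148]
orientation: [-1.795, -1.726, -0.72]
contact_force: [-0.6, -0.6, -1.5]
grip_width: 0.0615
gripper_force: 64.8
```

Run:
```python
from h import *
o,M=st(); print(o['grip_width'],o['gripper_force'])
p,d=eyes.grab_frame('wrist'); p2,_=eyes.grab_frame('scene')
cv2.imwrite('pics/w3.png',np.hstack([cv2.resize(p[...,::-1],(400,250)),cv2.resize(p2[130:330,180:500,::-1],(400,250))]))
```

```text
23.62 j [ 0.844  0.717 -0.667  1.897 -0.427  0.909  0.532] p [ 0.5246 -0.0332  0.1148] x [0.035 0.709 0.704] y [ 0.999 -0.032 -0.019] z [ 0.009  0.704 -0.71 ]
0.06146719464565037 64.75477433563356
```

View pics/w3.png

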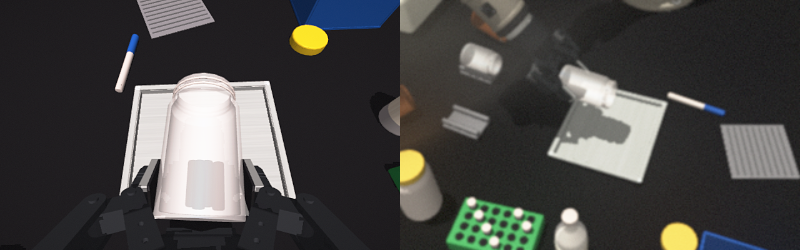

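```bash
cat > turn.py <<'E'
import sys; sys.argv=sys.argv[:1]
import pour; from pour import *
MT=pour.MT=np.array([.0536,.0015,.0496]); AT=pour.AT=np.array([.711,.003,.703])
from h import cam
c,f=cam('wrist');T=np.linalg.inv(c['tool_from_camera']);m=T[:3,:3]@MT+T[:3,3];print('mouth px',c['cx']+f*m[0]/-m[2],c['cy']-f*m[1]/-m[2])
t,M=t0,M0; print('mouth',(t+M@MT).round(4),'a',(M@AT).round(3))
T=tgt(M); s=M.T@(T-t); print('down, total',s.round(4)); t=T
for k in range(18):
    N=M@rz(10); T=tgt(N); print((M.T@(T-t)).round(4),10, 'mouthz',round((T+N@MT)[2],3)); t,M=T,N
E
python3 turn.py
```

```text
mouth px 324.1608348238578 149.37217397702017
mouth [0.5305 0.0366 0.1166] a [ 0.039  0.999 -0.   ]
down, total [-0.0437  0.0016  0.0434]
[ 0.0008 -0.0093  0.0003] 10 mouthz 0.055
[ 0.0004 -0.0091  0.0007] 10 mouthz 0.054
[ 0.0001 -0.0089  0.0011] 10 mouthz 0.052
[-0.0002 -0.0085  0.0015] 10 mouthz 0.05
[-0.0003 -0.0081  0.0018] 10 mouthz 0.047
[-0.0002 -0.0077  0.0021] 10 mouthz 0.044
[-0.     -0.0073  0.0023] 10 mouthz 0.041
[ 0.0003 -0.007   0.0024] 10 mouthz 0.038
[ 0.0008 -0.0074  0.002 ] 10 mouthz 0.035
[ 0.0011 -0.0082  0.0011] 10 mouthz 0.034
[ 0.0013 -0.008   0.0013] 10 mouthz 0.032
[ 0.0016 -0.0078  0.0016] 10 mouthz 0.029
[ 0.002  -0.0078  0.0018] 10 mouthz 0.027
[ 0.0024 -0.0078  0.002 ] 10 mouthz 0.024
[ 0.0027 -0.008   0.0021] 10 mouthz 0.021
[ 0.003  -0.0082  0.0022] 10 mouthz 0.018
[ 0.0032 -0.0086  0.0023] 10 mouthz 0.015
[ 0.0025 -0.0091  0.0015] 10 mouthz 0.013
```

Run:
```python
from h import *
o,M=st(); p,d=eyes.grab_frame('wrist'); cv2.imwrite('pics/w4.png',p[...,::-1])
c,f=cam('wrist');T=c['tool_from_camera']
v,u=np.mgrid[0:400,0:640];P=np.stack([(u-c['cx'])/f*d,-(v-c['cy'])/f*d,-d],-1)@T[:3,:3].T+T[:3,3];P=P@M.T+o['tcp_pos']
m=(u>250)&(u<400)&(v>100)&(v<350)&(P[...,2]>.1)&(d>.08)
X=P[m]; print(m.sum(),np.percentile(X,[.5,50,99.5],axis=0).round(4))
for y in np.arange(-.08,.06,.01):
    s=X[abs(X[:,1]-y)<.005]
    if len(s)>20: print(round(y,3),len(s),'ztop',np.percentile(s[:,2],98).round(4),'x',np.percentile(s[:,0],[1,99]).round(4))
```

```text
23.73 j [ 0.845  0.719 -0.664  1.894 -0.427  0.908  0.533] p [ 0.5263 -0.0363  0.1142] x [0.037 0.711 0.703] y [ 0.999 -0.036 -0.017] z [ 0.013  0.703 -0.711]
29010 [[ 0.4959 -0.0664  0.1211]
 [ 0.5283 -0.0305  0.1437]
 [ 0.5585  0.0368  0.1486]]
-0.07 696 ztop 0.1688 x [0.5035 0.553 ]
-0.06 4392 ztop 0.1484 x [0.499  0.5563]
-0.05 4092 ztop 0.1482 x [0.4976 0.5568]
-0.04 3735 ztop 0.148 x [0.4955 0.5579]
-0.03 3361 ztop 0.1479 x [0.4956 0.5607]
-0.02 2812 ztop 0.1478 x [0.499  0.5561]
-0.01 2533 ztop 0.1476 x [0.5    0.5569]
-0.0 2297 ztop 0.1474 x [0.5006 0.5577]
0.01 2064 ztop 0.1474 x [0.5014 0.5583]
0.02 1179 ztop 0.147 x [0.5023 0.5562]
0.03 1539 ztop 0.1438 x [0.5055 0.5575]
0.04 310 ztop 0.1428 x [0.5086 0.5541]
```

Depth confirms the held jar is level, with its mouth at about (0.531, 0.039, 0.116). That matches the estimate to about 3 mm. Now lower and turn.

arm_command(
  plan="-0.0218 0.0008 0.0217 0;-0.0218 0.0008 0.0217 0;0.0008 -0.0093 0.0003 10;0.0004 -0.0091 0.0007 10;0.0001 -0.0089 0.0011 10;-0.0002 -0.0085 0.0015 10;-0.0003 -0.0081 0.0018 10;-0.0002 -0.0077 0.0021 10;0 -0.0073 0.0023 10;0.0003 -0.007 0.0024 10;0.0008 -0.0074 0.002 10",
)

```text
clock: 25.15
tcp_pos: [0.4773, 0.0039, 0.0719]
orientation: [-2.361, 0.059, 0.005]
contact_force: [0.4, 1.0, -0.9]
grip_width: 0.0614
gripper_force: 65.2
```

```bash
sed -i 's/^t,M=t0,M0;/t,M=t0,M0; print(o["clock"],q0.round(2),M[:,2].round(3));/; s/range(18)/range(10)/' turn.py && python3 turn.py
```

```text
mouth px 325.06724630162665 147.71898968645866
25.15 [ 0.55  0.65 -0.3   2.06 -0.79  0.86 -0.68] [ 0.014  0.703 -0.711]
mouth [0.5315 0.0354 0.0344] a [ 0.72   0.463 -0.517]
down, total [-0.0005 -0.0009 -0.0001]
[ 0.0011 -0.0082  0.0011] 10 mouthz 0.034
[ 0.0013 -0.008   0.0014] 10 mouthz 0.032
[ 0.0017 -0.0078  0.0016] 10 mouthz 0.029
[ 0.002  -0.0078  0.0018] 10 mouthz 0.027
[ 0.0024 -0.0078  0.002 ] 10 mouthz 0.024
[ 0.0027 -0.008   0.0021] 10 mouthz 0.021
[ 0.003  -0.0082  0.0022] 10 mouthz 0.018
[ 0.0032 -0.0086  0.0023] 10 mouthz 0.015
[ 0.0024 -0.0091  0.0013] 10 mouthz 0.013
[-0.0011 -0.0092 -0.0022] 10 mouthz 0.016
```

arm_command(
  plan="0.0011 -0.0082 -0.003 10;0.0013 -0.008 0.0014 10;0.0017 -0.0078 0.0016 10;0.002 -0.0078 0.0018 10;0.0024 -0.0078 0.002 10;0.0027 -0.008 0.0021 10;0.003 -0.0082 0.0022 10;0.0032 -0.0086 0.0023 10;0.0024 -0.0091 0.0013 10;0 0 0 0;0 0 0 0",
)

```text
clock: 26.52
tcp_pos: [0.5333, 0.0366, 0.088]
orientation: [-1.728, 1.799, 0.727]
contact_force: [0.3, 0.3, -1.3]
grip_width: 0.0613
gripper_force: 65.2
```

```bash
python3 turn.py | head -4
python3 - <<'E'
from h import *
o=r.get_obs(); print(o['contact_force'],o['grip_width'])
p,d=eyes.grab_frame('scene'); q,_=eyes.grab_frame('side')
cv2.imwrite('pics/s5.png',np.hstack([cv2.resize(p[170:290,270:430,::-1],(400,300)),cv2.resize(q[120:255,250:430,::-1],(400,300))]))
E
```

```text
mouth px 323.4255271088199 146.80098260762585
26.525 [ 0.21  0.64  0.02  1.99 -0.98  1.   -2.2 ] [ 0.013  0.704 -0.71 ]
mouth [0.5306 0.0335 0.0151] a [-0.019 -0.01  -1.   ]
down, total [-0.0001 -0.0004  0.0034]
[ 0.29272124  0.26230292 -1.26667858] 0.0612634451674078
```

View pics/s5.png

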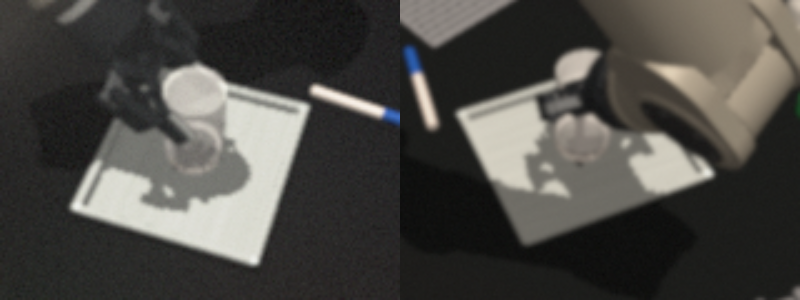

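arm_command(
  plan="-0.003 0 -0.003 0;-0.004 0 -0.004 0;-0.005 0 -0.005 0;-0.005 0 -0.005 0;-0.005 0 -0.005 0;-0.006 0 -0.006 0;-0.006 0 -0.006 0;-0.006 0 -0.006 0;-0.008 0 -0.008 0;-0.008 0 -0.008 0;-0.01 0 -0.01 0;-0.01 0 -0.01 0;0 0 0 0",
)

```text
clock: 28.25
tcp_pos: [0.5358, 0.0373, 0.1966]
orientation: [-1.726, 1.801, 0.727]
contact_force: [-0.3, 0.6, -0.7]
grip_width: 0.0616
gripper_force: 65.3
```

```bash
python3 turn.py | sed -n 2,3p
python3 - <<'E'
from h import *
o=r.get_obs()
p,d=eyes.grab_frame('scene'); q,_=eyes.grab_frame('side')
cv2.imwrite('pics/s6.png',np.hstack([cv2.resize(p[170:290,270:430,::-1],(400,300)),cv2.resize(q[120:255,250:430,::-1],(400,300))]))
E
```

```text
28.25 [ 0.17  0.47  0.06  1.95 -0.89  1.14 -2.39] [ 0.014  0.703 -0.711]
mouth [0.5331 0.0341 0.1237] a [-0.019 -0.01  -1.   ]
```

View pics/s6.png

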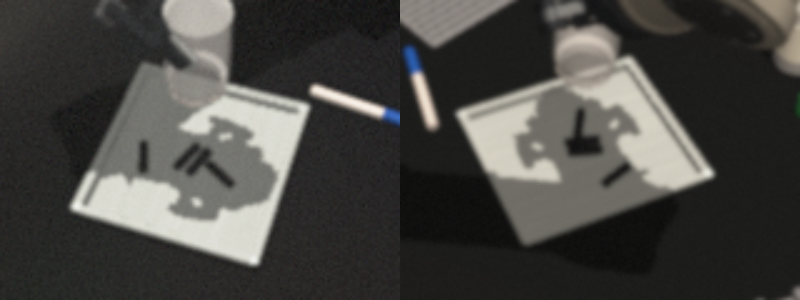

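Scene crop shows all four black bars on the tray floor: three together near crop (205,165) and one at (143,157). The jar is empty above them. Next I check the stray bar's distance and plan the mat move.

Run:
```python
from h import *
c=np.array([.531,.036])
for n,u,v in (('scene',327.2,232.8),('scene',358.5,239.5),('scene',345,232.5),('side',347.6,198.8)):
    w=onz(n,u,v,.008); print(n,w.round(3),np.linalg.norm(w[:2]-c).round(3))
from plan import *
o,M=st(); MT=np.array([.0536,.0015,.0496]); m=o['tcp_pos']+M@MT
T=np.array([.479,.334,.06]); s=M.T@(T-m); print('shift tool to mat, mouth z .06',s.round(4))
q=o['joints']
for k in range(10): q=rowf(q,s/10,0)
t,N=fk(q); print(q.round(2),(t+N@MT).round(3),N[:,2].round(3)); d=N.T@np.array([0,0,-.05]); print('down 50mm',d.round(4))
for k in range(5): q=rowf(q,d/5,0)
t,N=fk(q); print(q.round(2),(t+N@MT).round(3),N[:,2].round(3))
```

```text
scene [ 0.549 -0.013  0.008] 0.052
scene [0.543 0.07  0.008] 0.036
scene [0.533 0.031 0.008] 0.005
side [ 0.548 -0.015  0.008] 0.054
28.35 j [ 0.174  0.468  0.059  1.949 -0.893  1.137 -2.387] p [0.5351 0.0374 0.1952] x [-0.038 -0.71  -0.703] y [-0.999  0.036  0.018] z [ 0.012  0.704 -0.71 ]
shift tool to mat, mouth z .06 [-0.1668  0.0626  0.2545]
[-0.18  0.48 -0.21  2.14 -1.28  0.65 -2.43] [0.469 0.323 0.061] [ 0.003  0.698 -0.716]
down 50mm [ 0.0349 -0.0015  0.0358]
[-0.14  0.58 -0.26  2.14 -1.37  0.59 -2.29] [0.47  0.323 0.014] [ 0.002  0.696 -0.718]
```

arm_command(
  plan="-0.0139 0.0052 0.0212 0;-0.0139 0.0052 0.0212 0;-0.0139 0.0052 0.0212 0;-0.0139 0.0052 0.0212 0;-0.0139 0.0052 0.0212 0;-0.0139 0.0052 0.0212 0;-0.0139 0.0052 0.0212 0;-0.0139 0.0052 0.0212 0;-0.0139 0.0052 0.0212 0;-0.0139 0.0052 0.0212 0;-0.0139 0.0052 0.0212 0;-0.0139 0.0052 0.0212 0;0 0 0 0",
)

```text
clock: 29.98
tcp_pos: [0.4804, 0.3389, 0.1324]
orientation: [-1.729, 1.8, 0.734]
contact_force: [0.5, -0.6, -0.0]
grip_width: 0.0612
gripper_force: 65.2
```

```bash
cat > mt.py <<'E'
from h import *
o,M=st(); MT=np.array([.0536,.0015,.0496]);AT=np.array([.711,.003,.703]); m=o['tcp_pos']+M@MT
print('mouth',m.round(4),'a',(M@AT).round(3),'shift to mat z.0045',(M.T@(np.array([.479,.334,.0045])-m)).round(4),'down10',(M.T@[0,0,-.01]).round(4),'F',o['contact_force'].round(1))
E
python3 mt.py
```

```text
29.98 j [-0.182  0.499 -0.228  2.121 -1.295  0.633 -2.421] p [0.4804 0.3389 0.1324] x [-0.037 -0.709 -0.704] y [-0.999  0.032  0.021] z [ 0.008  0.704 -0.71 ]
mouth [0.4773 0.3359 0.0595] a [-0.024 -0.009 -1.   ] shift to mat z.0045 [ 0.04   -0.0029  0.0377] down10 [ 0.007  -0.0002  0.0071] F [ 0.5 -0.6 -0. ]
```

arm_command(
  plan="0.006 -0.0002 0.006 0;0.006 -0.0002 0.006 0;0.006 -0.0002 0.006 0;0.006 -0.0002 0.006 0;0.005 -0.0002 0.005 0;0.003 0 0.003 0;0.001 0 0.001 0;0.001 0 0.001 0",
)

```text
clock: 30.98
tcp_pos: [0.4824, 0.3369, 0.085]
orientation: [-1.726, 1.802, 0.729]
contact_force: [-0.1, 0.1, -0.5]
grip_width: 0.0613
gripper_force: 65.3
```

```bash
python3 mt.py
```

```text
30.98 j [-0.066  0.608 -0.368  2.122 -1.342  0.529 -2.3  ] p [0.4824 0.3369 0.085 ] x [-0.038 -0.709 -0.704] y [-0.999  0.036  0.018] z [ 0.012  0.704 -0.71 ]
mouth [0.4795 0.3338 0.0121] a [-0.022 -0.01  -1.   ] shift to mat z.0045 [0.0052 0.0004 0.0055] down10 [ 0.007  -0.0002  0.0071] F [-0.1  0.1 -0.5]
```

arm_command(
  plan="0.001 0 0.001 0;0.001 0 0.001 0;0.001 0 0.001 0;0.001 0 0.001 0;0.001 0 0.001 0",
)

```text
clock: 31.6
tcp_pos: [0.4822, 0.3377, 0.0789]
orientation: [-1.725, 1.799, 0.732]
contact_force: [-2.6, -3.2, 11.7]
grip_width: 0.0616
gripper_force: 65.8
```

arm_command(
  plan="0 0 0 0;0 0 0 0;0 0 0 0;0 0 0 0;0 0 0 0;0 0 0 0",
  hand=-1,
)

```text
clock: 32.35
tcp_pos: [0.4822, 0.3368, 0.0779]
orientation: [-1.726, 1.802, 0.729]
contact_force: [-0.1, 0.8, 0.2]
grip_width: 0.0858
gripper_force: 0.0
```

arm_command(
  plan="0 0 -0.005 0;0 0 -0.01 0;0 0 -0.015 0;0 0 -0.02 0;0 0 -0.02 0;0 0 -0.03 0;0 0 -0.03 0;0 0 0 0;0 0 0 0",
)

```text
clock: 33.48
tcp_pos: [0.4804, 0.2455, 0.1703]
orientation: [-1.726, 1.802, 0.73]
contact_force: [-0.2, 1.1, -1.0]
grip_width: 0.085
gripper_force: 0.0
```

```bash
python3 mt.py
python3 - <<'E'
from h import *
p,d=eyes.grab_frame('scene'); q,_=eyes.grab_frame('side')
cv2.imwrite('pics/s7.png',np.hstack([cv2.resize(p[130:330,200:520,::-1],(400,250)),cv2.resize(q[50:250,180:500,::-1],(400,250))]))
E
```

```text
33.48 j [ 0.034  0.413 -0.26   2.138 -1.096  0.755 -2.491] p [0.4804 0.2455 0.1703] x [-0.038 -0.71  -0.704] y [-0.999  0.035  0.019] z [ 0.012  0.704 -0.71 ]
mouth [0.4774 0.2424 0.0973] a [-0.022 -0.01  -1.   ] shift to mat z.0045 [ 3.000e-04 -1.000e-04  1.304e-01] down10 [ 0.007  -0.0002  0.0071] F [-0.2  1.1 -1. ]
```

View pics/s7.png

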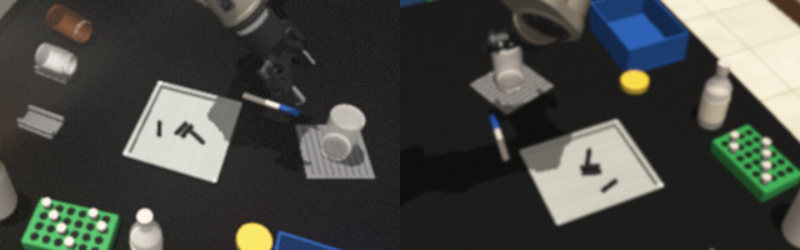

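The jar stands mouth down on the mat (crop (343,133)), released. All four bars lie in the tray near (183,132), and the smaller jar is still in its cradle.

```bash
python3 -c "
from bench import ticket; print(ticket.hand_in())"
```

```text
the job is handed in; nothing more can be done
None
```

The job is handed in at 33.5 s with no verdict returned: the last pictures show all four bars in the tray (farthest about 54 mm from its centre), the jar released mouth down near the middle of the mat, and the smaller jar still in its cradle. The moves cannot tilt the tool, so I got the 45° slant by pushing the arm against its reach and joint limits in free air.

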